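Empty the parts scoop and hang it on its tote

TASK

Pick up the aluminium scoop by its handle, tip the two big nuts out of it into the shallow tray it lies in, then hang the empty scoop by its own hook over the front lip (the long lip facing the robot) of the tall tote, with the bowl hanging outside the tote and clear of the bench. Lower it onto the lip rather than letting it drop, and leave the other things on the bench where they are.

Things in the scene. Friction and masses are not known exactly. Their poses are not given: they have to be found in the camera images.
- scoop: Bare aluminium parts scoop, about 200 g, bowl-heavy, standing level on its bowl in the tray at the start. Origin: middle of the bowl's underside; +x to the open mouth, +z up out of the hollow. Bowl 84 long (x -42 to 42), 69 wide, 36 high. Handle 20 wide (y) x 12 thick: starts at (-42, 0, 32) on the rear wall and runs straight back (-x) and up, 25 degrees to the bowl's floor, 95 long.
- scoop_handle (a point): Point on the handle's centre line, 46 along it from the bowl (axes as scoop); a good place to grip, across the 20 width.
- scoop_hook (a point): Inside of the hook's top bend, mid-gap, at (-156, 0, 63) from the scoop's origin; it sits on the middle of the lip when hung. The flat hook, 18 wide, ends the handle 116 along it, bent to its underside; gap 28 between handle's underside and bill; bill 30 long, parallel to the handle. Hung: handle upright, hollow away from the tote, bowl's lowest edge 205 below this point, heel near the wall.
- scoop_bowl (a point): Middle of the bowl's inner floor (axes as scoop).
- nut0: Plain steel hex nut, 30 across flats, 16 high, 64 g, lying flat in the scoop at the start. Origin: centre of its underside.
- nut1: The second nut, the same as nut0.
- tray: Shallow blue plastic sorting tray, 230 (x) x 300 (y), 30 high, floor and walls 4 thick, too heavy to move; the scoop stands in it with its mouth towards the robot and its handle pointing away. Origin: centre of the underside, z up.
- tall_tote: The tallest blue tote, 200 (x) x 300 (y) over its rim, 235 high, part filled (contents below 160), too heavy to move, left or right of the tray. Walls 4 thick; round the top an outward collar 24 high overhangs them by 14, so the rim is 18 thick from inner to outer face. Origin: centre of its underside, front (-x) towards the robot, z up.
- front_lip (a point): Middle of the top of the tall tote's front lip (the long one facing the robot): mid-thickness of the 18 thick rim, 235 above the bench; the lip runs along y, +x points into the tote. The scoop may hang anywhere along it except within 25 of the corners.
- carton_slim: Small brown carton, 70 x 50 x 60 high, between tray and tall tote towards the back; a bystander, leave alone. Origin: about its middle, underside.
- carton_low: Flat brown carton, 75 x 55 x 45 high, near the robot; a bystander, leave alone. Origin: about its middle, underside.
- coupling: Brass pipe coupling, 52 diameter, 42 high, near the robot; a bystander, leave alone. Origin: about its middle, underside.
- tape_dispenser: Grey tape dispenser, 130 x 62 x 66 high, between tray and tall tote towards the robot; a bystander, leave alone. Origin: about its middle, underside.
- spray_can: Grey spray can, 56 diameter, 160 high, at the left; a bystander, leave alone. Origin: about its middle, underside.
- wrench: Steel wrench lying flat, 180 long, at the right; a bystander, leave alone. Origin: about its middle, underside.

How it is judged:
By the outcome, as a careful person would: the job done as asked, in the order asked, and still so for the second after the job is handed in, with the robot touching nothing.
It also fails if it takes over 54 s, if anything falls off the work surface, if the arm or the gripper's body presses on something with over 40 N, if the wrist force passes 120 N, or if a joint passes its speed limit or range.

ROBOT

A 7-joint arm with a two-finger parallel gripper is mounted at the origin on the work surface. World frame = base frame: x ahead of the robot, y to its left, z up, the work surface at z = 0. Lengths are in m, angles in rad, forces in N, time in s.
With the tool pointing down it reaches from about 0.4 to 0.85 m from the base axis. Payload 10.4 kg.
Tool frame: the origin (TCP) lies between the finger pads; the fingertips stand manip.finger_overhang ahead of it and the grasp point (between the pads) lies 11 mm behind it (manip.finger_overhang is the distance from the TCP to the fingertips, in m); x points along the fingers, z is the direction in which the jaws open and shut, and the axes are right-handed (so a half turn about x gives the same grasp; the last joint's range is limited). The gripper opens to 85 mm and grips with 20 to 120 N. Pads are 22 mm wide; open, the fingers measure 114 mm over their backs; the gripper's body (76 mm by 85 mm) begins 54 mm behind the grasp point. The pads swing forward as they close: fully open they stand 13 mm farther back than shut.
Start: joints at [-1.169, 0.332, -0.065, 1.46, 0.022, 1.35, -0.088], TCP at [0.258, 0.569, 0.211] pointing down, gripper open.
Joint ranges: [-2.6, 2.6], [-0.5, 2.12], [-1.47, 1.34], [0.16, 2.42], [-1.27, 4.41], [0.06, 2.06], [-2.6, 2.6]. Speed limits (rad/s): [2.22, 2.22, 2.79, 2.79, 3.14, 3.14, 3.14].

INTERFACE

Orientations are given as a unit quaternion [x, y, z, w].
In Python, from workcell import get_obs, camera, workorder, manip gives the robot as it stands. The module is installed in compiled form; this text tells all that it offers.
- The arm moves only by the tool play_rows, never from a script. Its argument "increments" is text: rows parted by semicolons, each of 4 numbers parted by spaces: the shift along the tool's x, y, z in m, then the turn about the tool's x in rad. A call has 1 to 20 rows; each row shifts and turns the pose as measured when the row begins, along the tool's axes as they then stand; what a row does not reach is not made up. A row lasts 1/10 s, in which the tool goes at most 50 mm and 8.59 degrees, less where a joint would pass 70% of its speed; a pose out of reach is approached as far as the arm can. A call is refused whole if a number of a shift passes 0.05 or a number of a turn 0.15, either way. A call with a gripper value outside its range is refused whole. "hand" is the gripper command: -1 is fully open, 1 is shut, values between are in proportion, set as the call begins (left out, the last holds). The fingers move at their own pace and stop on an object; "squeeze" is the grip in N (left out, the last holds). Time passes only in rows, so rows that do not move let the fingers close. It gives the time, the measured TCP pose, the force and the opening at its end, in the units of the state.
- get_obs(): the state, without advancing time (a new reading comes with each control period).
- camera(name): name is "scene" or "side" or "wrist"; returns a dict with "img" (384x512x3 uint8, blue, green, red), "fov_y" (degrees; the focal length in pixels is half the picture's height over the tangent of half this angle, whatever the lens; pixels are square), "cx", "cy" (the principal point, pixels), "R" (3x3) and "t" (3): a world point X has camera coordinates R X + t; the wrist camera has in their place "tool_from_camera" (4x4, takes a point from camera to tool coordinates, whose origin is the TCP and whose axes are the tool frame's). Camera axes: x right, y down, z forward; pixel columns grow to the right and rows downward; lengths in m; the calibration is good to about 2 mm. A picture is of the moment at which its call begins: read the wrist's pose just before it. There is no depth.
- workorder.hand_in(): hands the job in, once; it reports no verdict.
The state is a dict: "clock": time; "joint_pos": joint angles; "joint_velocities": joint speeds; "tau": joint torques, N m; "position": TCP position; "ee_rot": TCP orientation; "ft_force": force on the tool from outside, world axes, zero at the start; "torque": the same for the moment, N m; "grip_width": opening from 0.0 (shut) to 1.0 (fully open).
Only numpy, scipy, OpenCV 4.12 (cv2) and the standard library are available. Lean on these libraries where they do the work, as an engineer would, in place of code of your own. Each camera call takes 0.05 s, during which the arm holds its last target.

## Working session

There is one attempt and no reset: what is moved stays moved. The work goes in short steps, Python scripts to look and compute and a tool call to move; the robot and the scene stay as the last step left them, time stands still between calls to the robot, and variables do not carry over. Pictures are saved under pics/ and viewed, and the job is handed in when it is done.

Besides the shell and the picture viewer there is one more tool, called as name(argument=value, ...) on one line, values as JSON. play_rows: Moves the arm, as the interface text tells. Its arguments: {"type":"object","properties":{"increments":{"type":"string"},"hand":{"type":"number"},"squeeze":{"type":"number"}},"required":["increments"]}

```bash
mkdir -p pics
python3 - <<'E'
from workcell import get_obs, camera, manip
import cv2
o=get_obs()
for k,v in o.items(): print(k,v)
print(manip.finger_overhang)
for n in ["scene","side","wrist"]:
    c=camera(n); cv2.imwrite(f"pics/{n}0.png",c["img"])
    print(n,{k:v for k,v in c.items() if k!="img"})
E
```

```text
clock 0.0
joint_pos [-1.16858821  0.33289689 -0.06470377  1.4609482   0.02160678  1.34992227
 -0.08849158]
joint_velocities [ 0.00034105 -0.00039833 -0.00030654 -0.00014378  0.00070018  0.00030857
  0.00075298]
tau [ 9.75155785e-05 -6.25454879e+01  4.90591954e-02 -3.91599083e+01
  1.61177188e-02  1.00678933e-02 -1.38784591e-05]
position [0.25742656 0.5690655  0.21039707]
ee_rot [-0.3836737   0.5945864   0.38306306  0.59373748]
ft_force [-0.79977618 -1.24515299  0.61358296]
torque [ 0.02675403  0.06389665 -0.0167184 ]
grip_width 0.998351239955362
0.008
scene {'fov_y': 42.92166154505802, 'cx': 260.24879221772176, 'cy': 190.17017374126178, 'R': array([[-0.76942672, -0.63869964, -0.00673005],
       [-0.53702355,  0.6525726 , -0.53456029],
       [ 0.34581532, -0.40769077, -0.84510354]]), 't': array([0.43151111, 0.3542471 , 1.43687748])}
side {'fov_y': 44.72305963047197, 'cx': 253.83999582313396, 'cy': 189.9344379675923, 'R': array([[ 7.69728259e-01, -6.38371397e-01,  6.04785193e-04],
       [-3.64083188e-01, -4.39777921e-01, -8.20998668e-01],
       [ 5.24368038e-01,  6.31725683e-01, -5.70929787e-01]]), 't': array([-0.39680502,  0.34261719,  1.52541886])}
wrist {'fov_y': 59.15550410822203, 'cx': 254.21974846184602, 'cy': 189.8223439010915, 'tool_from_camera': array([[-1.68101214e-03, -2.96088993e-01,  9.55158878e-01,
        -1.63373908e-01],
       [ 7.45885677e-04, -9.55160333e-01, -2.96088131e-01,
         7.58956122e-02],
       [ 9.99998309e-01,  2.14711583e-04,  1.82648466e-03,
        -6.88603114e-04],
       [ 0.00000000e+00,  0.00000000e+00,  0.00000000e+00,
         1.00000000e+00]])}
```

View pics/scene0.png

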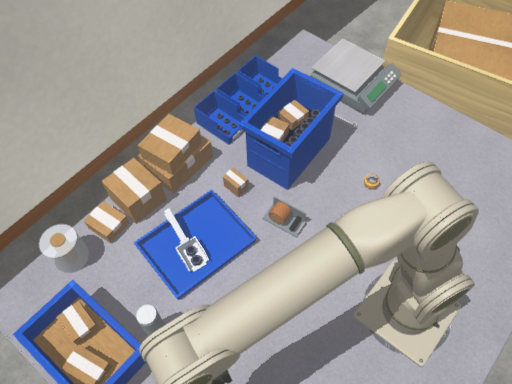

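View pics/side0.png

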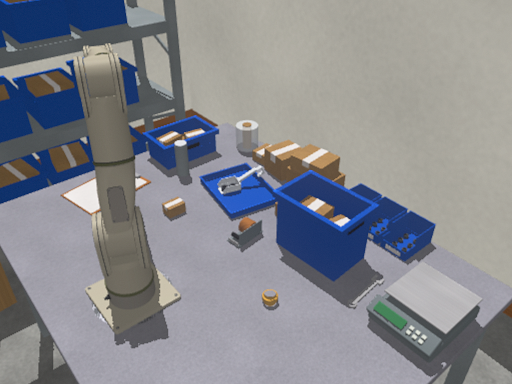

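View pics/wrist0.png

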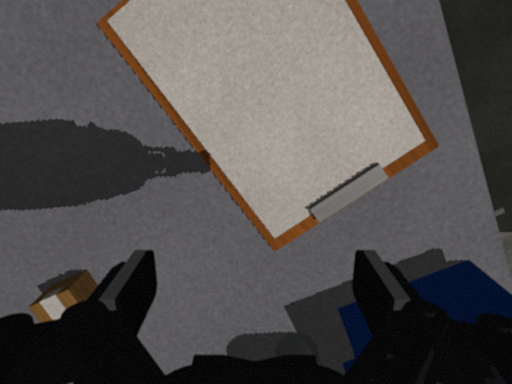

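```bash
cat > h.py <<'E'
import numpy as np, cv2
from workcell import get_obs, camera
from scipy.spatial.transform import Rotation as Rn
def K(c):
    f=192/np.tan(np.radians(c["fov_y"]/2)); return f,c["cx"],c["cy"]
def proj(c,X):
    X=np.atleast_2d(X); p=X@np.array(c["R"]).T+c["t"]; f,cx,cy=K(c)
    return np.c_[f*p[:,0]/p[:,2]+cx, f*p[:,1]/p[:,2]+cy]
def ray(c,uv):
    f,cx,cy=K(c); d=np.array([(uv[0]-cx)/f,(uv[1]-cy)/f,1]); R=np.array(c["R"])
    return -R.T@c["t"], R.T@d
def atz(c,uv,z):
    o,d=ray(c,uv); return o+d*(z-o[2])/d[2]
def tri(c1,u1,c2,u2):
    o1,d1=ray(c1,u1);o2,d2=ray(c2,u2)
    A=np.c_[d1,-d2]; s=np.linalg.lstsq(A,o2-o1,rcond=None)[0]
    a=o1+s[0]*d1;b=o2+s[1]*d2; return (a+b)/2,np.linalg.norm(a-b)
def wcam(o,c):
    "wrist cam -> dict with R,t"
    T=np.eye(4);T[:3,:3]=Rn.from_quat(o["ee_rot"]).as_matrix();T[:3,3]=o["position"]
    W=np.linalg.inv(T@np.array(c["tool_from_camera"])); c=dict(c);c["R"]=W[:3,:3];c["t"]=W[:3,3];return c
def crop(c,name,u0,v0,w,h,s):
    im=cv2.resize(c["img"][v0:v0+h,u0:u0+w],None,fx=s,fy=s,interpolation=cv2.INTER_CUBIC); cv2.imwrite("pics/"+name,im)
E
python3 - <<'E'
from h import *
c=camera("scene"); crop(c,"a1.png",125,180,140,120,5)
s=camera("side"); crop(s,"a2.png",190,155,100,75,7); crop(s,"a3.png",260,160,130,120,5)
crop(c,"a4.png",230,60,120,130,4.5)
print(Rn.from_quat(get_obs()["ee_rot"]).as_matrix())
E
```

```text
[[-2.16899603e-04 -9.11129164e-01  4.12120856e-01]
 [-6.15786277e-04  4.12120910e-01  9.11128957e-01]
 [-9.99999787e-01 -5.61548590e-05 -6.50449698e-04]]
```

View pics/a1.png

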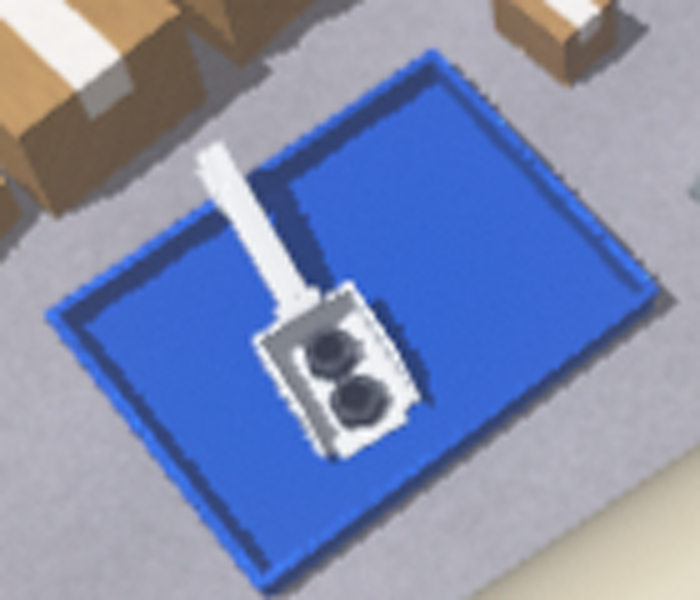

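View pics/a2.png

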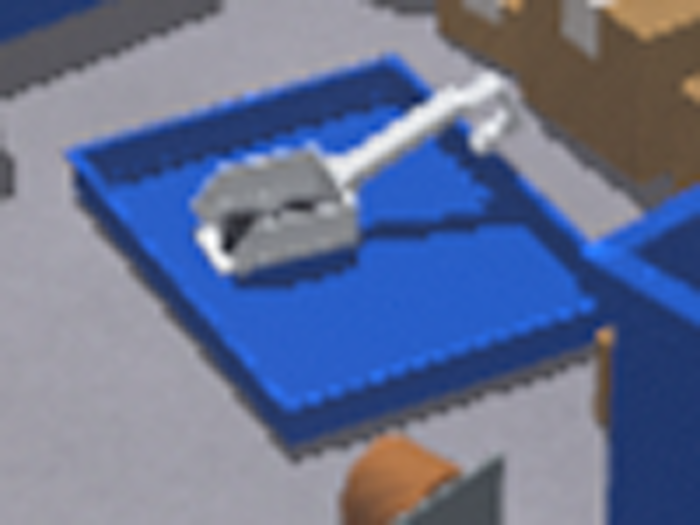

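View pics/a3.png

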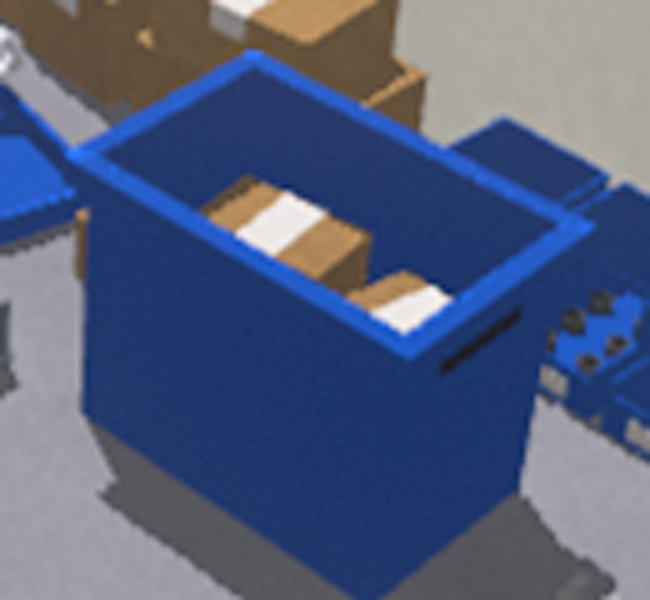

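View pics/a4.png

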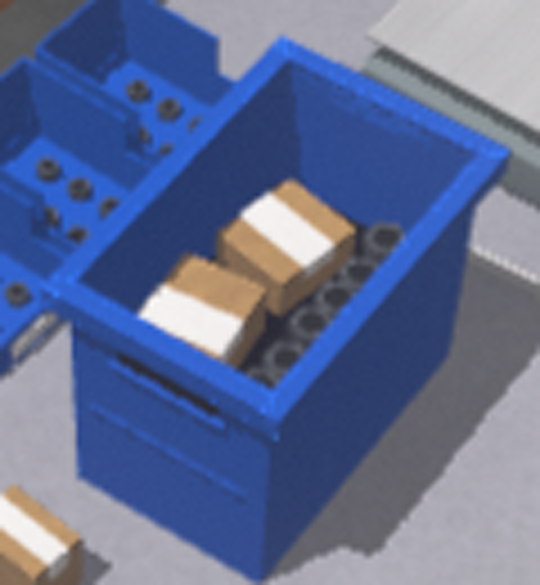

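```bash
cat > fit.py <<'E'
from h import *
from scipy.optimize import least_squares
c=camera("scene"); s=camera("side")
S=lambda p:((p[0]+.5)/5-.5+125,(p[1]+.5)/5-.5+180)
D=lambda p:((p[0]+.5)/7-.5+190,(p[1]+.5)/7-.5+155)
d=np.array([-np.cos(np.radians(25)),0,np.sin(np.radians(25))]); n=np.array([np.sin(np.radians(25)),0,np.cos(np.radians(25))])
b=np.array([-42,0,32.])
M=[(c,S((258,342)),[-42,-34.5,36]),(c,S((350,285)),[-42,34.5,36]),(c,S((212,150)),b+118*d+3*n),(c,S((298,300)),b+2*d+6*n),
(s,D((495,80)),b+118*d+3*n),(s,D((485,152)),b+86*d-36*n),(s,D((345,172)),b+3*d)]
if __name__=="__main__":
    def T(q,X):
        X=np.array(X)/1e3; C,Sn=np.cos(q[2]),np.sin(q[2])
        return np.array([q[0]+C*X[0]-Sn*X[1],q[1]+Sn*X[0]+C*X[1],0.004+X[2]])
    f=lambda q:np.concatenate([proj(k,T(q,X))[0]-u for k,u,X in M])
    r=least_squares(f,[0.6,0.3,3.1]); print(r.x,r.fun.round(1))
    q=r.x
    for sh in (46,72,76,80): print(sh,T(q,b+sh*d), "hi4",T(q,b+sh*d+4*n))
    print("hook",T(q,[-156,0,63]),"bill",T(q,b+86*d-36*n),"yaw handle dir",q[2]-np.pi)
    A=lambda p:((p[0]+.5)/5-.5+260,(p[1]+.5)/5-.5+160)
    B=lambda p:((p[0]+.5)/4.5-.5+230,(p[1]+.5)/4.5-.5+60)
    print("side tote: L front",atz(s,A((75,155)),.235),"R front",atz(s,A((410,355)),.235),"back",atz(s,A((250,52)),.235),atz(s,A((592,228)),.235))
    print("scene tote: L front",atz(c,B((270,412)),.235),"R front",atz(c,B((508,155)),.235),"backL",atz(c,B((55,285)),.235),"backR",atz(c,B((282,40)),.235))
    print("tray corners scene",[atz(c,S(p),.03).round(3) for p in ((433,50),(655,295),(268,595),(48,315))])
    print("dispenser",tri(c,(287,211),s,(246,228)),"cartonslim",atz(c,(235,180),.05),"carton_low/…",atz(s,(174,207),.045))
E
python3 fit.py
```

```text
[0.60505796 0.27698709 2.83980636] [-1.1 -1.2  0.1 -0.7 -0.3 -0.7  0.8  1.6  0.2 -0.2 -1.1 -0.4 -0.5  1.6]
46 [0.68496592 0.25211218 0.05544044] hi4 [0.68335184 0.25261463 0.05906567]
72 [0.707465   0.24510834 0.06642851] hi4 [0.70585092 0.24561079 0.07005375]
76 [0.71092639 0.24403083 0.06811899] hi4 [0.70931232 0.24453328 0.07174422]
80 [0.71438779 0.24295331 0.06980946] hi4 [0.71277371 0.24345577 0.07343469]
hook [0.75400787 0.2306198  0.067     ] bill [0.73410656 0.23681497 0.03971809] yaw handle dir -0.3017862903480326
side tote: L front [ 0.52529737 -0.09972396  0.235     ] R front [ 0.54063189 -0.39019105  0.235     ] back [ 0.71226203 -0.08300579  0.235     ] [ 0.73134126 -0.37927931  0.235     ]
scene tote: L front [ 0.52510209 -0.09681001  0.235     ] R front [ 0.53431629 -0.38741752  0.235     ] backL [ 0.70701816 -0.0889198   0.235     ] backR [ 0.73113013 -0.3765062   0.235     ]
tray corners scene [array([0.717, 0.069, 0.03 ]), array([0.485, 0.114, 0.03 ]), array([0.534, 0.408, 0.03 ]), array([0.769, 0.366, 0.03 ])]
dispenser (array([ 0.46357316, -0.01775629,  0.04983865]), np.float64(0.001013556192791545)) cartonslim [ 0.67104455 -0.00159218  0.05      ] carton_low/… [0.32929613 0.2692496  0.045     ]
```

play_rows(increments="0 0 0 -0.123; 0 -0.02 -0.006 0; 0 -0.035 -0.012 0; 0 -0.035 -0.012 0; 0 -0.035 -0.012 0; 0 -0.035 -0.012 0; 0 -0.035 -0.012 0; 0 -0.035 -0.012 0; 0 -0.035 -0.012 0; 0 -0.035 -0.012 0; 0 -0.035 -0.012 0; 0 -0.035 -0.012 0; 0 -0.035 -0.012 0; 0 -0.035 -0.012 0; 0 -0.02 -0.006 0; 0 0 0 0", hand=-1, squeeze=20)

```text
clock: 1.95
position: [0.6654, 0.2761, 0.2086]
ee_rot: [-0.423, 0.568, 0.422, 0.566]
ft_force: [0.2, 0.1, 0.4]
grip_width: 1.002
```

Run:
```python
from h import *
o=get_obs(); w=wcam(o,camera("wrist")); crop(w,"b1.png",0,0,512,384,1.5)
print(o["position"],Rn.from_quat(o["ee_rot"]).as_matrix().round(3))
d=np.array([-np.cos(np.radians(25)),0,np.sin(np.radians(25))]); n=np.array([np.sin(np.radians(25)),0,np.cos(np.radians(25))]);b=np.array([-42,0,32.])
q=[0.60505796,0.27698709,2.83980636]
def T(X):
    X=np.array(X)/1e3; C,Sn=np.cos(q[2]),np.sin(q[2])
    return np.array([q[0]+C*X[0]-Sn*X[1],q[1]+Sn*X[0]+C*X[1],0.004+X[2]])
for nm,X in dict(att=b+6*n,s46=b+46*d+6*n,s76=b+76*d+6*n,s95=b+95*d+6*n,end=b+118*d+3*n,rl=[-42,-34.5,36],rr=[-42,34.5,36]).items(): print(nm,(proj(w,T(X))[0]*1.5).round())
```

```text
[0.66544361 0.27606877 0.20855404] [[-0.002 -0.958  0.286]
 [-0.001  0.286  0.958]
 [-1.     0.001 -0.002]]
att [356. 219.]
s46 [355. 289.]
s76 [354. 336.]
s95 [353. 366.]
end [353. 403.]
rl [409. 223.]
rr [304. 222.]
```

View pics/b1.png

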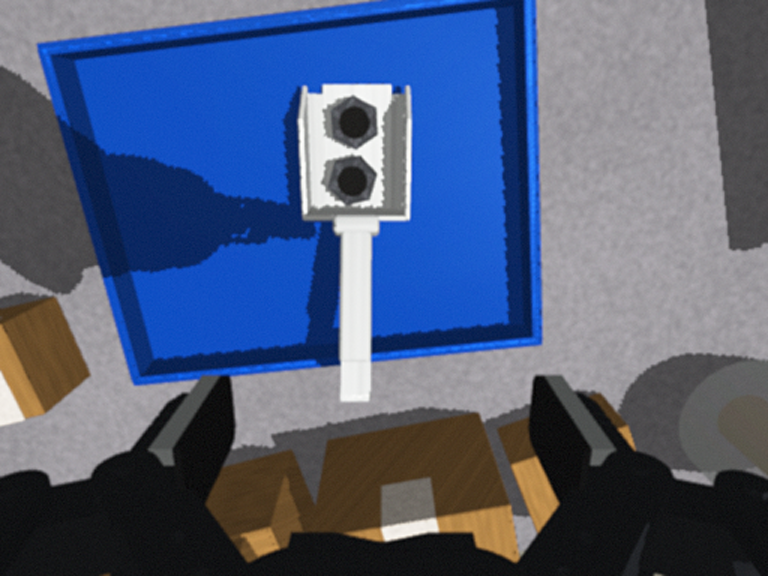

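play_rows(increments="0 -0.03 -0.01 0.011; 0 -0.021 -0.008 0; 0 0 0 0; 0.03 0 0 0; 0.04 0 0 0; 0.03 0 0 0; 0 0 0 0")

```text
clock: 2.7
position: [0.7018, 0.2578, 0.1079]
ee_rot: [-0.42, 0.566, 0.426, 0.567]
ft_force: [-0.2, -0.6, 0.3]
grip_width: 1.002
```

```bash
cat >> h.py <<'E'
def delta(tgt,jaw=None):
    o=get_obs(); R=Rn.from_quat(o["ee_rot"]).as_matrix(); d=R.T@(np.array(tgt)-o["position"])
    a=np.arctan2(R[1,2],R[0,2]); print("pos",o["position"].round(4),"tool delta",d.round(4),"jaw angle",round(a,4),"turn",None if jaw is None else round(-(jaw-a),4),"xax",R[:,0].round(3),"clk",o["clock"],"F",o["ft_force"].round(1),"w",round(o["grip_width"],3))
    return o,R
E
python3 -c "
from h import *
delta([0.709,0.2445,0.060],1.269)"
```

```text
pos [0.7018 0.2578 0.1079] tool delta [ 0.0478 -0.0109 -0.0111] jaw angle 1.2829 turn 0.0139 xax [-0.003  0.008 -1.   ] clk 2.7 F [-0.2 -0.6  0.3] w 1.002
```

play_rows(increments="0 -0.011 -0.011 0.02; 0 0 0 0; 0.02 0 0 0; 0.015 0 0 0; 0 0 0 0")

```text
clock: 3.2
position: [0.7121, 0.2469, 0.0811]
ee_rot: [-0.415, 0.566, 0.42, 0.575]
ft_force: [-0.6, 0.5, -0.6]
grip_width: 1.0
```

Run:
```python
from h import *
o,R=delta([0.709,0.2445,0.060],1.269)
w=wcam(o,camera("wrist")); crop(w,"b2.png",0,0,512,384,1.5)
s=camera("side"); crop(s,"b3.png",180,110,140,110,5)
```

```text
pos [0.7121 0.2469 0.0811] tool delta [ 0.0211  0.0023 -0.0035] jaw angle 1.263 turn -0.006 xax [ 0.006  0.013 -1.   ] clk 3.2 F [-0.6  0.5 -0.6] w 1.0
```

View pics/b2.png

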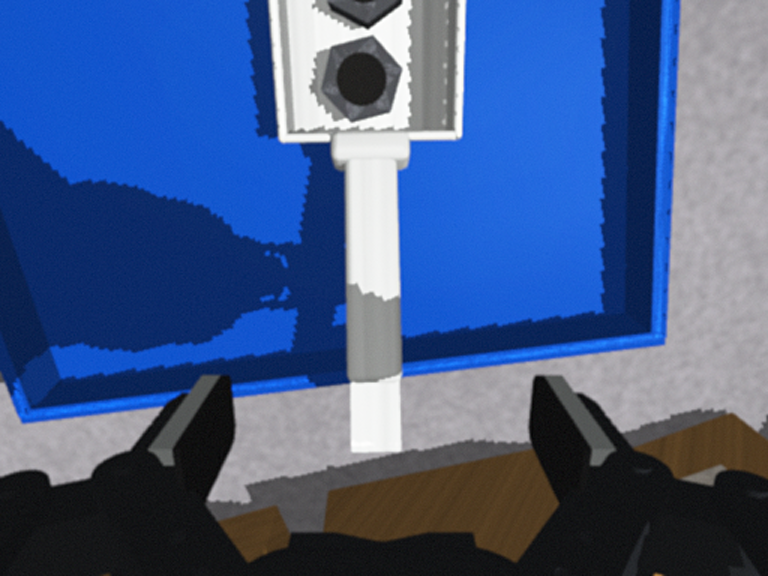

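View pics/b3.png

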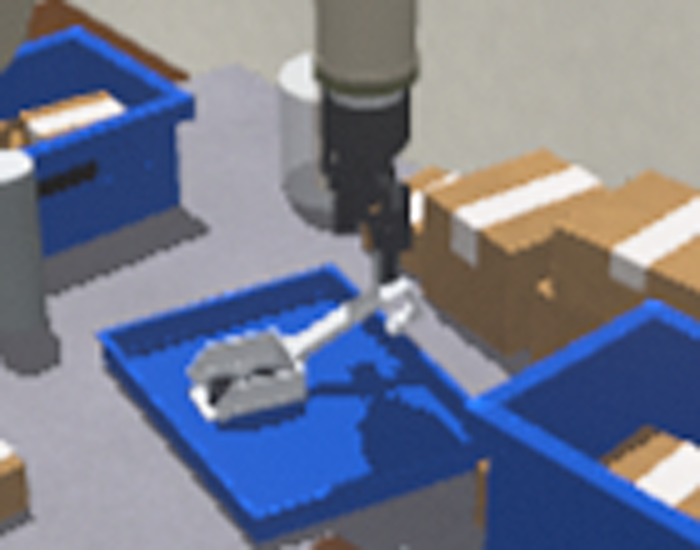

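play_rows(increments="0.014 0.002 -0.004 0; 0.01 0 0 0; 0 0 0 0")

```text
clock: 3.6
position: [0.7107, 0.2444, 0.0592]
ee_rot: [-0.416, 0.564, 0.419, 0.577]
ft_force: [0.2, 0.1, -0.2]
grip_width: 1.0
```

Run:
```python
from h import *
o,R=delta([0.709,0.2445,0.060],1.269)
```

```text
pos [0.7107 0.2444 0.0592] tool delta [-0.0008  0.0017 -0.0004] jaw angle 1.2632 turn -0.0058 xax [ 0.011  0.015 -1.   ] clk 3.6 F [ 0.2  0.1 -0.2] w 1.0
```

play_rows(increments="0 0 0 0; 0 0 0 0; 0 0 0 0; 0 0 0 0; 0 0 0 0; 0 0 0 0; 0 0 0 0; 0 0 0 0; 0 0 0 0; 0 0 0 0", hand=1, squeeze=20)

```text
clock: 4.6
position: [0.7112, 0.2447, 0.0602]
ee_rot: [-0.416, 0.564, 0.419, 0.577]
ft_force: [0.4, -0.4, 0.0]
grip_width: 0.003
```

Run:
```python
from h import *
o,R=delta([0.709,0.2445,0.060],1.269)
w=camera("wrist"); crop(w,"b4.png",0,0,512,384,1.5)
```

```text
pos [0.7112 0.2447 0.0602] tool delta [ 0.0002  0.002  -0.0008] jaw angle 1.2633 turn -0.0057 xax [ 0.012  0.015 -1.   ] clk 4.6 F [ 0.4 -0.4  0. ] w 0.003
```

View pics/b4.png

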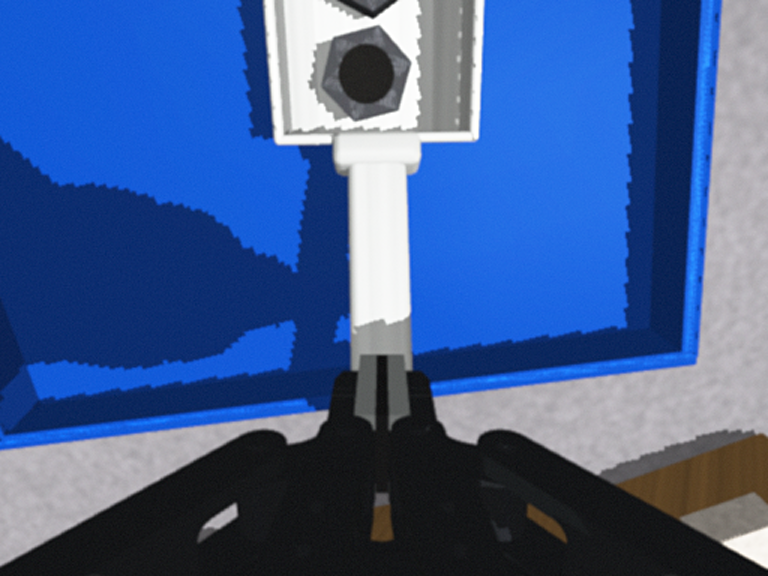

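Run:
```python
from h import *
s=camera("side"); crop(s,"b5.png",210,130,80,70,9); c=camera("scene"); crop(c,"b6.png",130,170,100,100,6)
o=get_obs()
R=Rn.from_quat(o["ee_rot"]).as_matrix()
tip=o["position"]+R[:,0]*0.008
print("tip px side crop",(proj(s,tip)[0]-[210,130])*9,"scene crop",(proj(c,tip)[0]-[130,170])*6)
```

```text
tip px side crop [383.03239297 400.66208509] scene crop [262.69919062 319.29563358]
```

View pics/b5.png

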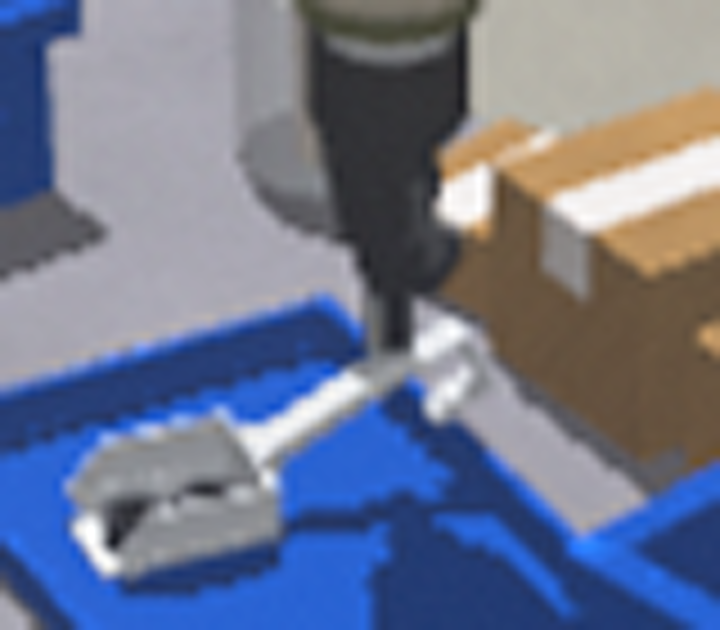

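View pics/b6.png

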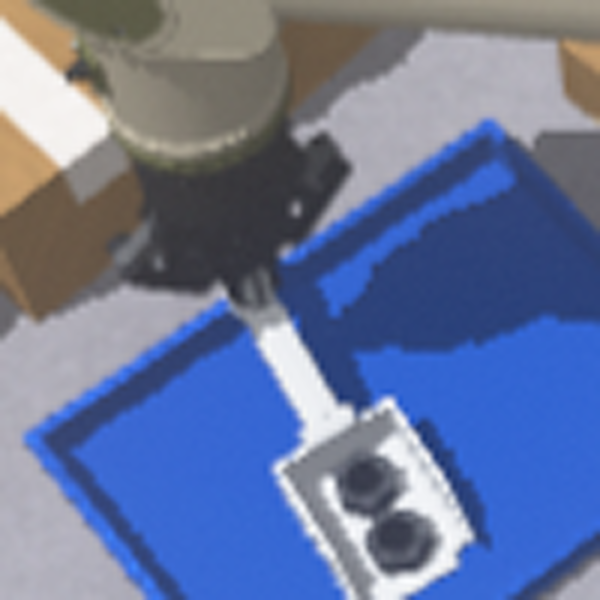

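Run:
```python
from h import *
w=camera("wrist"); T=np.linalg.inv(w["tool_from_camera"]); f,cx,cy=K(w)
for x in (-.03,-.02,-.011,0,.008):
  for y in (-.011,0,.011):
    p=(T@[x,y,0,1])[:3]; print(x,y,((f*p[0]/p[2]+cx)*1.5).round(),((f*p[1]/p[2]+cy)*1.5).round())
o=get_obs()
s=camera("side"); R=Rn.from_quat(o["ee_rot"]).as_matrix()
for x in (-.02,-.011,-.005,0,.008):
  for y in (-.011,0,.011): print(x,y,((proj(s,o["position"]+R@[x,y,0])[0]-[210,130]+.5)*9).round())
```

```text
-0.03 -0.011 382.0 429.0
-0.03 0 383.0 397.0
-0.03 0.011 383.0 363.0
-0.02 -0.011 382.0 411.0
-0.02 0 382.0 380.0
-0.02 0.011 382.0 348.0
-0.011 -0.011 382.0 397.0
-0.011 0 382.0 367.0
-0.011 0.011 382.0 337.0
0 -0.011 382.0 381.0
0 0 382.0 353.0
0 0.011 382.0 324.0
0.008 -0.011 382.0 371.0
0.008 0 382.0 344.0
0.008 0.011 382.0 316.0
-0.02 -0.011 [409. 352.]
-0.02 0 [388. 357.]
-0.02 0.011 [366. 361.]
-0.011 -0.011 [409. 368.]
-0.011 0 [388. 372.]
-0.011 0.011 [366. 377.]
-0.005 -0.011 [409. 378.]
-0.005 0 [388. 383.]
-0.005 0.011 [366. 387.]
0 -0.011 [409. 387.]
0 0 [388. 391.]
0 0.011 [366. 396.]
0.008 -0.011 [409. 400.]
0.008 0 [388. 405.]
0.008 0.011 [366. 410.]
```

play_rows(increments="0 0 0 0; 0 0 0 0; 0 0 0 0; 0 0 0 0; 0 0 0 0; 0 0 0 0; 0.012 0.002 0 0; 0.012 0 0 0; 0.005 0 0 0; 0 0 0 0", hand=-1)

```text
clock: 5.85
position: [0.7088, 0.2457, 0.0275]
ee_rot: [-0.416, 0.565, 0.419, 0.577]
ft_force: [-1.0, -0.4, 0.7]
grip_width: 0.997
```

Run:
```python
from h import *
o,R=delta([0.709,0.2445,0.033],1.269)
s=camera("side"); crop(s,"b7.png",210,130,80,70,9)
for x in (-.035,-.022,.008): print(x,((proj(s,o["position"]+R@[x,0,0])[0]-[210,130]+.5)*9).round())
```

```text
pos [0.7088 0.2457 0.0275] tool delta [-0.0055 -0.0006 -0.0009] jaw angle 1.2633 turn -0.0057 xax [ 0.011  0.015 -1.   ] clk 5.85 F [-1.  -0.4  0.7] w 0.997
-0.035 [382. 389.]
-0.022 [382. 411.]
0.008 [382. 462.]
```

View pics/b7.png

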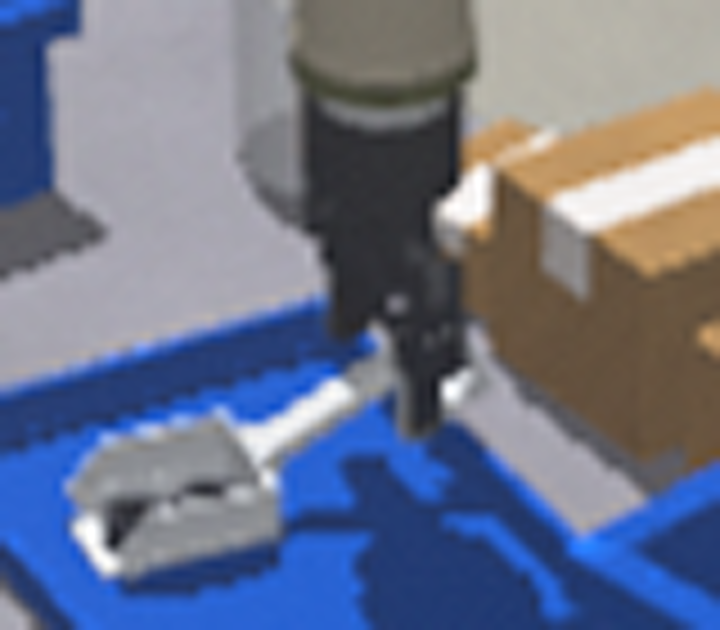

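play_rows(increments="-0.003 0 0 0; 0 0 0 0; 0 0 0 0; 0 0 0 0; 0 0 0 0; 0 0 0 0; 0 0 0 0; 0 0 0 0; 0 0 0 0; 0 0 0 0", hand=1, squeeze=20)

```text
clock: 6.9
position: [0.7097, 0.2455, 0.0327]
ee_rot: [-0.416, 0.564, 0.419, 0.577]
ft_force: [-0.6, -1.1, 0.2]
grip_width: 0.23
```

Run:
```python
from h import *
o,R=delta([0.709,0.2445,0.033],1.269)
w=camera("wrist"); crop(w,"b8.png",0,0,512,384,1.5)
s=camera("side"); crop(s,"b9.png",210,130,80,70,9)
```

```text
pos [0.7097 0.2455 0.0327] tool delta [-0.0004  0.0004 -0.0011] jaw angle 1.2633 turn -0.0057 xax [ 0.013  0.015 -1.   ] clk 6.9 F [-0.6 -1.1  0.2] w 0.23
```

View pics/b8.png

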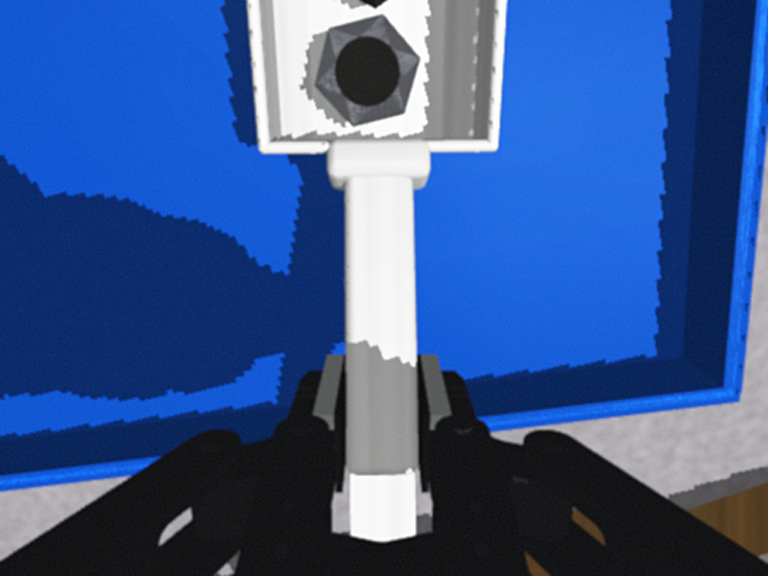

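View pics/b9.png

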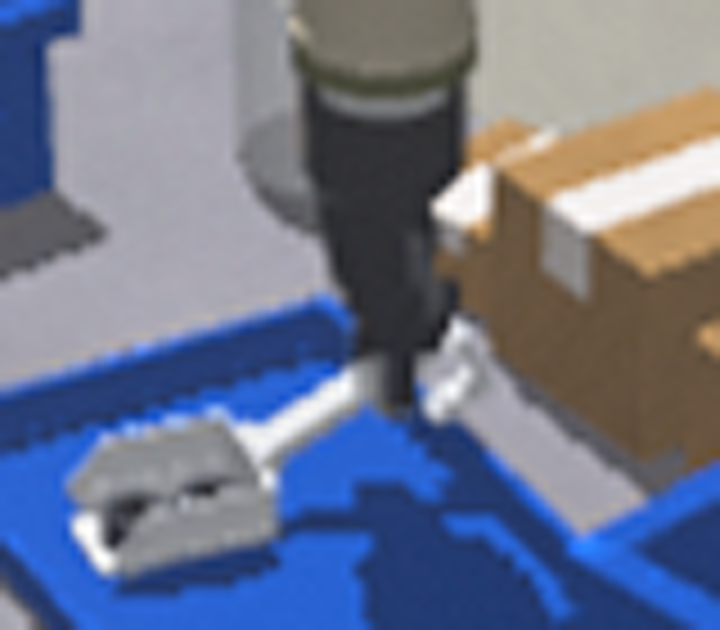

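play_rows(increments="-0.01 0 0 0; -0.012 0 0 0; -0.012 0 0 0; -0.012 0 0 0; -0.012 0 0 0; 0 0 0 0; 0 0 0 0")

```text
clock: 7.7
position: [0.709, 0.2446, 0.0965]
ee_rot: [-0.416, 0.564, 0.419, 0.578]
ft_force: [0.5, -0.8, -3.5]
grip_width: 0.228
```

Run:
```python
from h import *
o,R=delta([0.709,0.2445,0.033],1.269)
w=camera("wrist"); cv2.imwrite("pics/c1.png",w["img"])
s=camera("side"); crop(s,"c2.png",205,120,80,80,7)
```

```text
pos [0.709  0.2446 0.0965] tool delta [ 0.0635  0.0006 -0.0013] jaw angle 1.2632 turn -0.0058 xax [ 0.014  0.015 -1.   ] clk 7.7 F [ 0.5 -0.8 -3.5] w 0.228
```

View pics/c1.png

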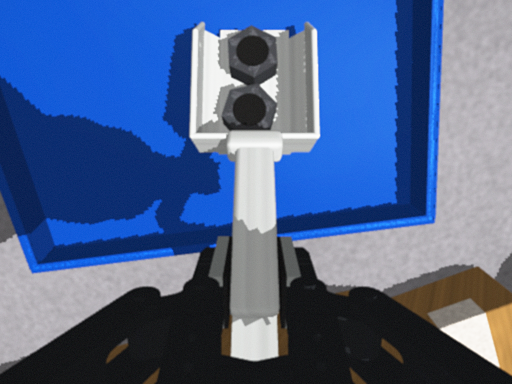

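View pics/c2.png

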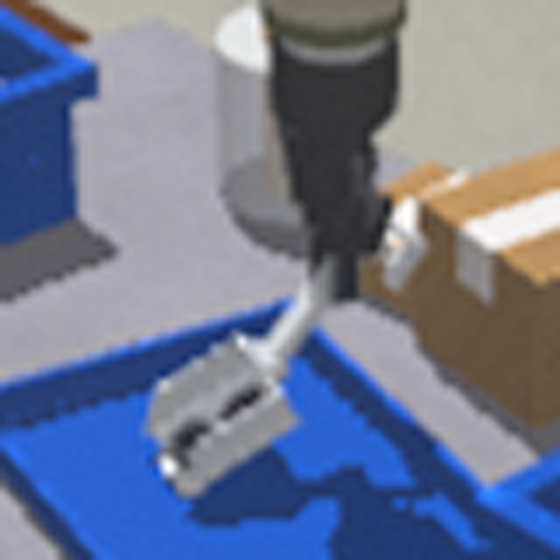

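play_rows(increments="0 0 0 0; 0 0 0 0; 0 0 0 0; 0 0 0 0; 0 0 0 0")

```text
clock: 8.3
position: [0.7082, 0.2442, 0.094]
ee_rot: [-0.416, 0.565, 0.419, 0.577]
ft_force: [-0.2, -0.5, -2.3]
grip_width: 0.233
```

Run:
```python
from h import *
o,R=delta([0.709,0.2445,0.033],1.269)
w=camera("wrist"); cv2.imwrite("pics/c3.png",w["img"])
s=camera("side"); crop(s,"c4.png",205,120,80,80,7)
```

```text
pos [0.7082 0.2442 0.094 ] tool delta [ 0.061  -0.0003 -0.0005] jaw angle 1.2631 turn -0.0059 xax [ 0.011  0.014 -1.   ] clk 8.3 F [-0.2 -0.5 -2.3] w 0.233
```

View pics/c3.png

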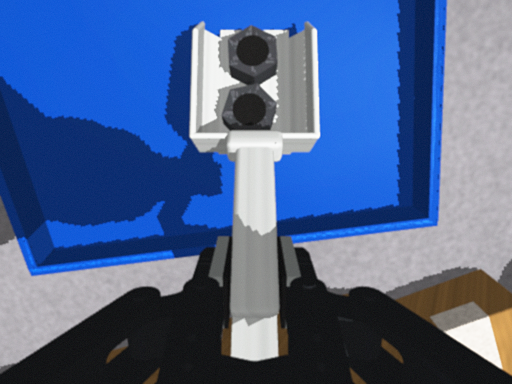

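View pics/c4.png

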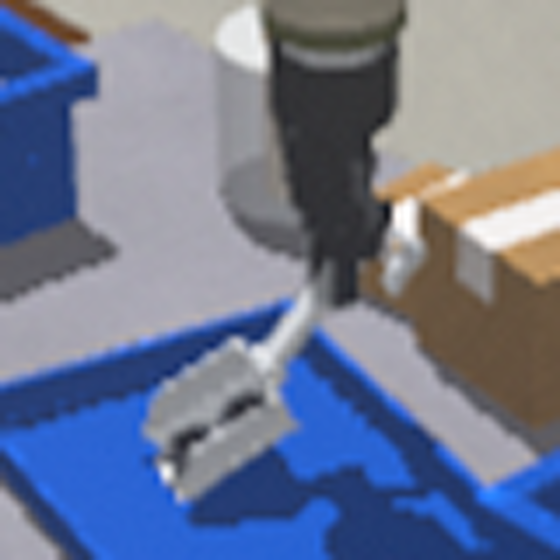

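play_rows(increments="-0.035 0 0 0; 0.03 0 0 0; -0.035 0 0 0; 0.03 0 0 0; -0.035 0 0 0; 0.025 0 0 0; -0.035 0 0 0; 0 0 0 0")

```text
clock: 9.2
position: [0.7086, 0.2429, 0.152]
ee_rot: [-0.416, 0.564, 0.418, 0.578]
ft_force: [1.3, 0.7, 0.5]
grip_width: 0.229
```

Run:
```python
from h import *
o,R=delta([0.709,0.2445,0.033],1.269)
w=camera("wrist"); cv2.imwrite("pics/c5.png",w["img"])
s=camera("side"); crop(s,"c6.png",205,120,80,80,7)
```

```text
pos [0.7086 0.2429 0.152 ] tool delta [ 0.1191  0.0011 -0.0005] jaw angle 1.2623 turn -0.0067 xax [ 0.014  0.014 -1.   ] clk 9.2 F [1.3 0.7 0.5] w 0.229
```

View pics/c5.png

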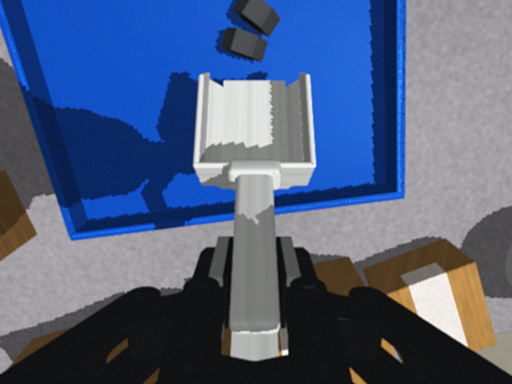

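View pics/c6.png

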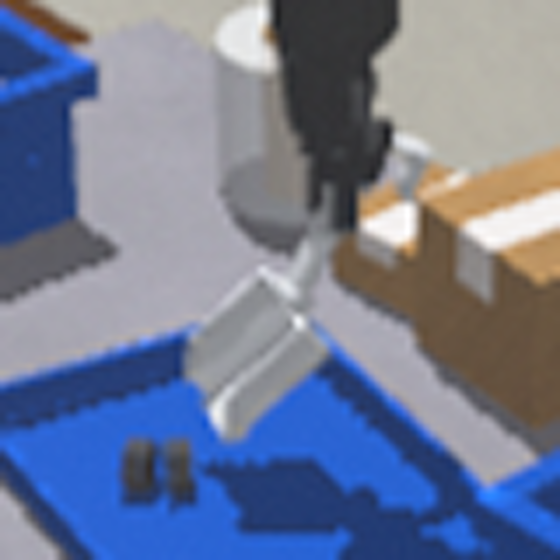

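```bash
cat > pose.py <<'E'
from h import *
from scipy.optimize import least_squares
d=np.array([-np.cos(np.radians(25)),0,np.sin(np.radians(25))]); n=np.array([np.sin(np.radians(25)),0,np.cos(np.radians(25))]); b=np.array([-42,0,32.])
def totool(q,X):
    """q=(tx,ty mm of handle point s=76 in tool frame, phi: handle angle from tool -x (up) towards -y tool (away))"""
    X=np.array(X,float); r=X-(b+76*d); a=r@d; p=r@n; y=r[1]  # along handle, to top side
    ph=q[2]
    # up axis=-x tool ; away=-y tool. handle dir = cos ph*up + sin ph*away ; n (top) = sin ph*up - cos ph*away
    up=a*np.cos(ph)+p*np.sin(ph); aw=a*np.sin(ph)-p*np.cos(ph)
    return np.array([q[0]-up,q[1]-aw,(q[3] if len(q)>3 else 0)-y*1.0])/1e3
def projw(w,P):
    T=np.linalg.inv(w["tool_from_camera"]); f,cx,cy=K(w); p=T[:3,:3]@P+T[:3,3]; return np.array([f*p[0]/p[2]+cx,f*p[1]/p[2]+cy])
def fitw(w,M,q0=(-41,0,.5,0)):
    f=lambda q:np.concatenate([[(projw(w,totool(q,X))-u)[1], .3*(projw(w,totool(q,X))-u)[0]] for u,X in M])
    r=least_squares(f,q0,x_scale=[1,1,.02,1]); return r
E
python3 - <<'E'
from pose import *
w=camera("wrist")
# check with pre-lift image b8 (phi=65deg): rear rim corners (258,148)/1.5,(498,148)/1.5
M=[((172,97),[-42,34.5,36]),((332,97),[-42,-34.5,36]),((255,355),b+118*d+4*n)]
r=fitw(w,M,(-41,0,1.13,0)); print("prelift",r.x,np.degrees(r.x[2]),r.fun.round(1))
crop(w,"c7.png",150,0,220,384,2.0) 
M=[((203,76),[42,34.5,0]),((308,76),[42,-34.5,0]),((195,165),[-42,34.5,36]),((315,165),[-42,-34.5,36]),((256,333),b+116*d+6*n)]
r=fitw(w,M,(-41,0,.5,0)); print("now",r.x,np.degrees(r.x[2]),r.fun.round(1))
c=camera("scene"); crop(c,"c8.png",130,170,100,100,6)
E
```

```text
prelift [-24.53590439  -2.38475873   1.35552734  -0.91961805] 77.66599551149214 [-0.1  0.3  0.1  0.3 -0.  -0.6]
now [ 21.83042945 -30.40618281   0.71587261   0.63271084] 41.0164792740882 [ 0.   3.6  0.1 -3.8 -0.6  3.8 -0.6 -3.6  0.8 -0. ]
```

View pics/c7.png

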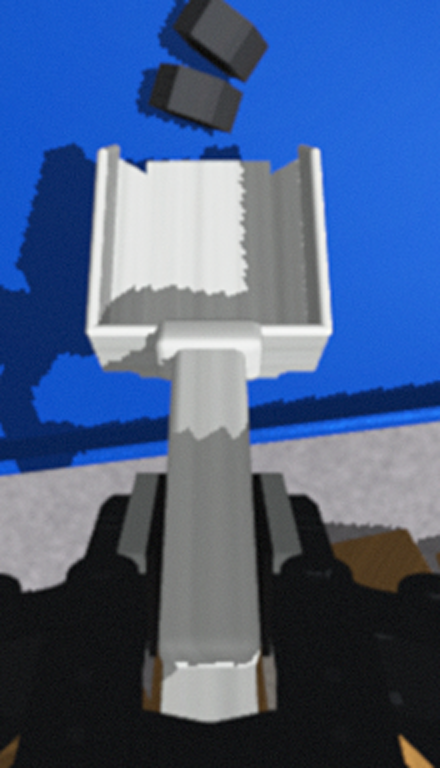

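View pics/c8.png

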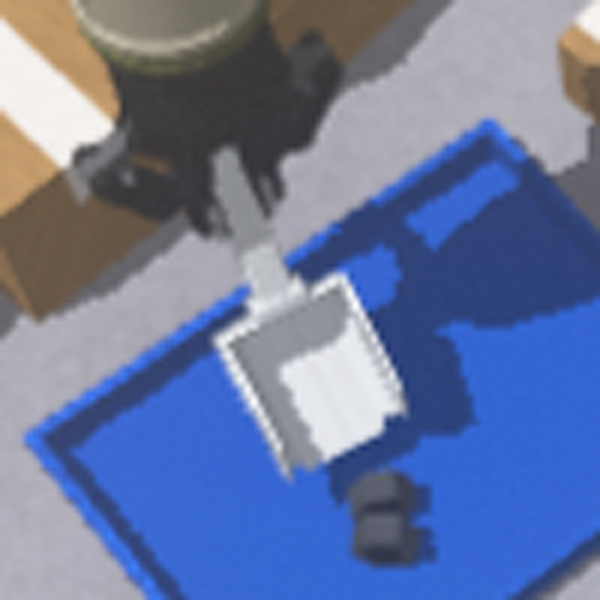

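```bash
cat >> pose.py <<'E'
def fitphi(w,M,tx,ty,q0=.6):
    f=lambda q:np.array([(projw(w,totool((tx,ty,q[0],q[1]),X))-u)[1] for u,X in M]+[.3*(projw(w,totool((tx,ty,q[0],q[1]),X))-u)[0] for u,X in M])
    return least_squares(f,[q0,0])
def worldpt(q,X):
    o=get_obs(); return o["position"]+Rn.from_quat(o["ee_rot"]).as_matrix()@totool(q,X)
E
python3 - <<'E'
from pose import *
w=camera("wrist")
M=[((172,97),[-42,34.5,36]),((332,97),[-42,-34.5,36]),((255,355),b+118*d+4*n)]
for tx,ty in ((-36,0),(-36,-2),(-39,0)): r=fitphi(w,M,tx,ty,1.1); print("prelift",tx,ty,np.degrees(r.x[0]),r.fun.round(1))
M=[((150+112/2,81),[42,24,0]),((150+270/2,81),[42,-24,0]),((193.5,164),[-42,34.5,36]),((315.5,164),[-42,-34.5,36]),((150+215/2,358),b+118*d+4*n)]
for tx,ty in ((-36,0),(-36,-2),(-39,0),(-39,-4)):
  r=fitphi(w,M,tx,ty); print("now",tx,ty,np.degrees(r.x[0]),r.fun.round(1))
  q=(tx,ty,r.x[0],r.x[1])
  c=camera("scene"); s=camera("side")
  for X in ([42,0,0],[-42,34.5,36],b+118*d+4*n): P=worldpt(q,X); print((proj(c,P)[0]-[130,170]+.5)*6,(proj(s,P)[0]-[205,120]+.5)*7)
E
```

```text
prelift -36 0 94.20609816430171 [-5.6 -5.4 -1.5 -6.6  7.1 -0.6]
prelift -36 -2 93.06415777208227 [-0.   0.1  3.4 -6.1  6.5 -0.6]
prelift -39 0 96.83143022292356 [-3.6 -3.4  0.3 -8.3  8.7 -0.6]
now -36 0 24.817838869465636 [ 4.6  4.6 -4.5 -4.5 15.8  4.9 -0.3  0.1 -0.9 -1.4]
[349.86966907 451.23491994] [217.32542527 441.68358189]
[352.29188953 284.33111318] [299.42297932 344.7695426 ]
[213.77270758 134.74772467] [354.11625492 147.88943448]
now -36 -2 25.67626004300187 [ 4.3  4.4 -2.6 -2.6 21.5  4.9 -0.2  0.1 -0.9 -1.4]
[349.71544041 450.36703337] [217.07094457 440.05889424]
[351.15491829 282.15718367] [301.0905605  343.52593148]
[211.34718008 130.9448083 ] [358.25329863 147.23654575]
now -39 0 24.67796441700437 [ 5.1  5.1 -3.2 -3.1 23.3  4.8 -0.2 -0.1 -0.7 -1.4]
[348.65205824 447.98747192] [217.95484065 437.46271684]
[351.23302562 280.9442931 ] [299.79549235 340.26391714]
[212.64553    131.17892214] [354.09362846 143.05770258]
now -39 -4 26.461623271962292 [ 4.3  4.4  0.6  0.7 34.9  4.7 -0.1 -0.2 -0.6 -1.4]
[348.69535581 446.72773227] [216.99581291 434.43873061]
[349.23194343 276.9899738 ] [302.84709186 338.07744904]
[207.97204615 123.87722366] [362.32431754 142.15463195]
```

Run:
```python
from pose import *
c=camera("scene"); s=camera("side")
crop(c,"c9.png",140,175,70,90,8); crop(s,"c10.png",220,125,60,70,10)
def t(a,e): return tri(c,(a[0]/6-.5+130,a[1]/6-.5+170),s,(e[0]/7-.5+205,e[1]/7-.5+120))
for nm,a,e in (("hookend",(225,150),(412,140)),("front",(352,443),(232,435)),("rear+y",(345,277),(328,352)),("att",(275,285),(300,300))):
    P,er=t(a,e); o,R=get_obs(),None; R=Rn.from_quat(o["ee_rot"]).as_matrix(); print(nm,P.round(4),round(er,4),"tool",(R.T@(P-o["position"])*1e3).round(1))
```

```text
hookend [0.7346 0.2265 0.2102] 0.0386 tool [-65.6 -32.8  -5.2]
front [0.6378 0.2607 0.0359] 0.0066 tool [108.7  69.9  -3.9]
rear+y [0.6759 0.2138 0.1037] 0.0062 tool [ 40.6  19.3 -36.3]
att [0.6859 0.2473 0.1232] 0.0017 tool [21.5 20.  -1.1]
```

View pics/c9.png

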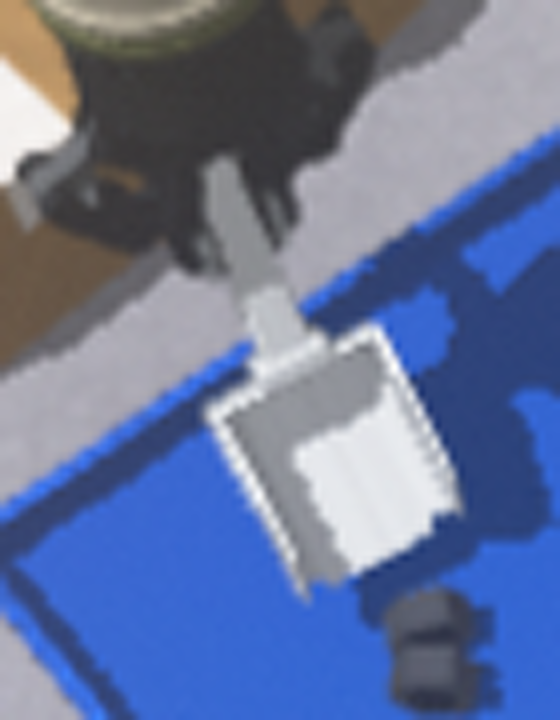

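View pics/c10.png

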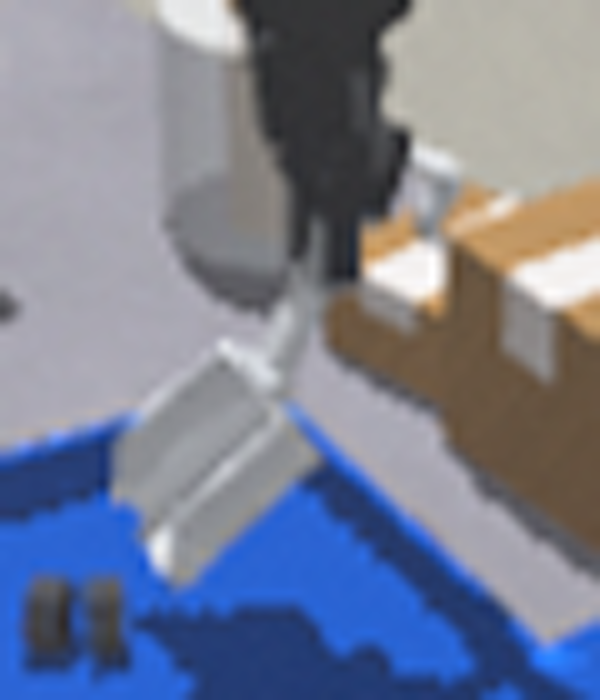

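Run:
```python
from pose import *
c=camera("scene"); s=camera("side"); w=camera("wrist"); o=get_obs(); R=Rn.from_quat(o["ee_rot"]).as_matrix(); w=wcam(o,w)
S=lambda a:(a[0]/8-.5+140,a[1]/8-.5+175); D=lambda a:(a[0]/10-.5+220,a[1]/10-.5+125)
M=[(c,S((208,412)),[-42,-34.5,36]),(c,S((378,325)),[-42,34.5,36]),(c,S((390,555)),[42,0,0]),
(s,D((285,410)),[-42,34.5,36]),(s,D((325,460)),[-42,34.5,0]),(s,D((222,345)),[-42,-34.5,36]),(s,D((178,585)),[42,34.5,0]),
(s,D((437,158)),b+118*d-33*n),(s,D((430,235)),b+86*d-35*n),
(w,(246,80),[42,12,0]),(w,(193.5,164),[-42,34.5,36]),(w,(315.5,164),[-42,-34.5,36])]
f=lambda q:np.concatenate([proj(k,o["position"]+R@totool(q,X))[0]-u for k,u,X in M])
r=least_squares(f,[-38,0,.5,0],x_scale=[1,1,.02,1],loss="soft_l1"); print(r.x,np.degrees(r.x[2])); print(r.fun.reshape(-1,2).round(1) if r.fun.size==24 else "")
print("hook tool",totool(r.x,[-156,0,63])*1e3,"bill tip",totool(r.x,b+86*d-37*n)*1e3)
```

```text
[-43.54277406  -4.28642769   0.49004946   0.46002779] 28.077765539238403
[[ 1.2  0.2]
 [ 0.6  0.2]
 [-0.7  0.2]
 [-0.7  1.1]
 [ 0.1  0.8]
 [-0.3 -0.5]
 [ 0.   1.5]
 [ 0.5  0.7]
 [-1.9 -0.4]
 [-7.1  0. ]
 [-0.   0.2]
 [ 2.2  0.2]]
hook tool [-69.75352334 -41.0303801    0.46002779] bill tip [-34.95109751 -41.63857748   0.46002779]
```

play_rows(increments="-0.05 0 0 0; 0.04 0 0 0; -0.05 0 0 0; 0.04 0 0 0; -0.05 0 0 0; 0.04 0 0 0; -0.05 0 0 0; 0.04 0 0 0; -0.05 0 0 0; 0.03 0 0 0; -0.05 0 0 0; -0.02 0 0 0; 0 0 0 0")

```text
clock: 11.4
position: [0.6725, 0.2257, 0.2036]
ee_rot: [-0.403, 0.601, 0.426, 0.543]
ft_force: [0.1, 0.5, -2.5]
grip_width: 0.229
```

Run:
```python
from h import *
o,R=delta([0.46,0.05,0.26],1.629)
c=camera("scene"); s=camera("side"); w=camera("wrist")
cv2.imwrite("pics/d1.png",w["img"]); crop(s,"d2.png",215,95,80,90,6.5)
```

```text
pos [0.6725 0.2257 0.2036] tool delta [-0.0343  0.1505 -0.2353] jaw angle 1.2558 turn -0.3732 xax [-0.085 -0.022 -0.996] clk 11.4 F [ 0.1  0.5 -2.5] w 0.229
```

View pics/d1.png

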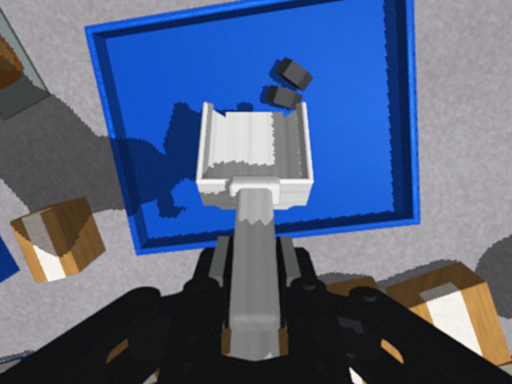

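View pics/d2.png

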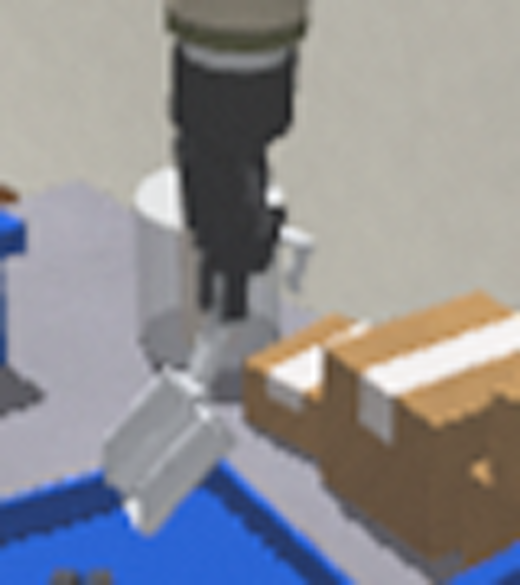

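play_rows(increments="-0.02 0 0 0; -0.02 0 0 0; 0 0.01 -0.016 0; 0 0.014 -0.022 0; 0 0.014 -0.022 0; 0 0.014 -0.022 0; 0 0.014 -0.022 0; 0 0.014 -0.022 0; 0 0.014 -0.022 0; 0 0.014 -0.022 0; 0 0.014 -0.022 0; 0 0.014 -0.022 0; 0 0.01 -0.016 0; 0 0 0 -0.07; 0 0 0 -0.07; 0 0 0 -0.07; 0 0 0 -0.07; 0 0 0 -0.07; 0 0 0 0")

```text
clock: 13.45
position: [0.4605, 0.0488, 0.256]
ee_rot: [-0.496, 0.512, 0.527, 0.462]
ft_force: [-0.7, -0.1, -2.1]
grip_width: 0.225
```

Run:
```python
from h import *
o,R=delta([0.46,-0.20,0.265],1.629)
w=camera("wrist")
cv2.imwrite("pics/d3.png",w["img"]); s=camera("side"); cv2.imwrite("pics/d4.png",s["img"])
```

```text
pos [0.4605 0.0488 0.256 ] tool delta [-0.0039  0.0133 -0.2485] jaw angle 1.6208 turn -0.0082 xax [-0.08  -0.02  -0.997] clk 13.45 F [-0.7 -0.1 -2.1] w 0.225
```

View pics/d3.png

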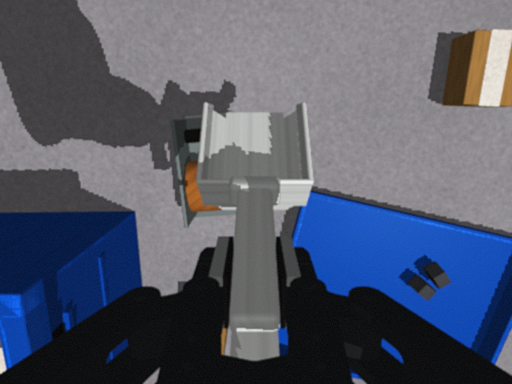

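View pics/d4.png

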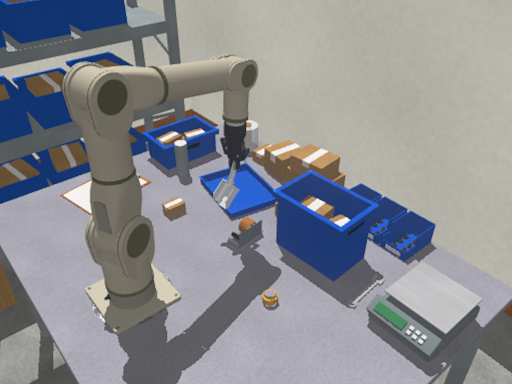

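play_rows(increments="-0.005 0.005 -0.015 0; 0 0.002 -0.022 0; 0 0.001 -0.022 0; 0 0.001 -0.022 0; 0 0.001 -0.022 0; 0 0.001 -0.022 0; 0 0.001 -0.022 0; 0 0.001 -0.022 0; 0 0.001 -0.022 0; 0 0 -0.022 0; 0 0 -0.022 0; 0 0 -0.012 0; 0 0 0 0; 0 0 0 0")

```text
clock: 14.95
position: [0.451, -0.2181, 0.271]
ee_rot: [-0.491, 0.519, 0.519, 0.471]
ft_force: [0.1, -0.1, -2.1]
grip_width: 0.225
```

Run:
```python
from h import *
o,R=delta([0.46,-0.20,0.265],1.629)
w=camera("wrist")
crop(w,"d5.png",0,0,512,384,1.5); s=camera("side"); crop(s,"d6.png",230,110,150,120,5); c=camera("scene"); crop(c,"d7.png",220,60,130,130,4.5)
```

```text
pos [ 0.451  -0.2181  0.271 ] tool delta [ 0.0049 -0.0098  0.018 ] jaw angle 1.5916 turn -0.0374 xax [-0.076 -0.021 -0.997] clk 14.95 F [ 0.1 -0.1 -2.1] w 0.225
```

View pics/d5.png

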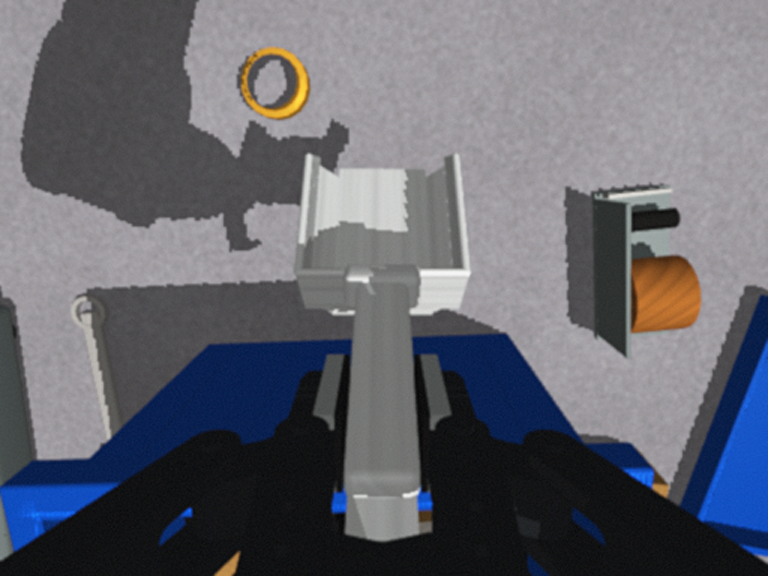

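View pics/d6.png

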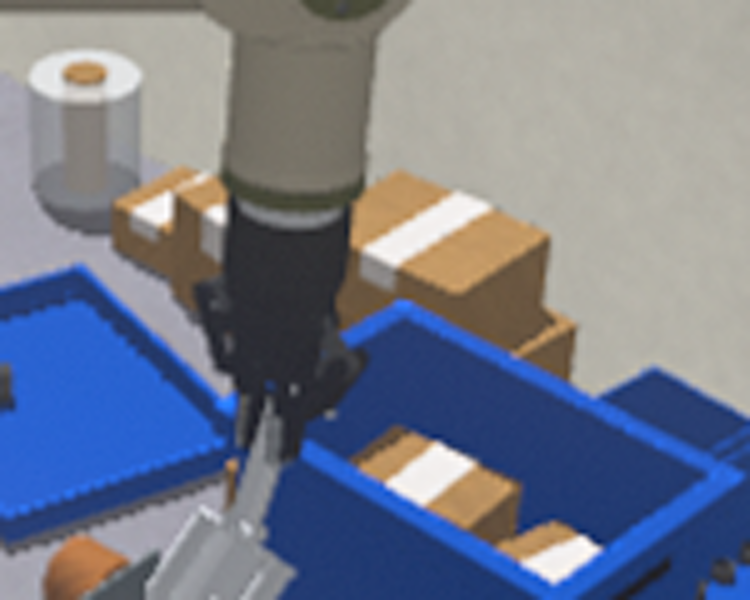

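View pics/d7.png

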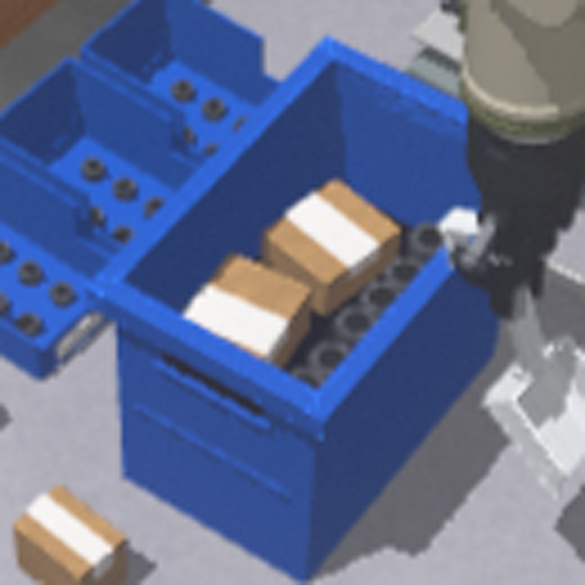

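Run:
```python
from pose import *
o=get_obs(); w=wcam(o,camera("wrist"))
A,B=[atz(w,(p[0]/1.5-.17,p[1]/1.5-.17),0.0) for p in ((208,345),(508,335))]; print("bottom front",A,B,"yaw",np.arctan2(B[0]-A[0],-(B[1]-A[1])))
for p in ((8,487),(90,461),(622,443),(652,472)): print(p,atz(w,(p[0]/1.5-.17,p[1]/1.5-.17),0.235), atz(w,(p[0]/1.5-.17,p[1]/1.5-.17),0.211))
c=camera("scene"); s=camera("side")
B_=lambda p:((p[0]+.5)/4.5-.5+220,(p[1]+.5)/4.5-.5+60)
print("scene front-left outer top",atz(c,B_((320,412)),.235),"inner",atz(c,B_((312,390)),.235),"mid lip front at (430,280)",atz(c,B_((392,330)),.235),atz(c,B_((375,325)),.235))
D_=lambda p:((p[0]+.5)/5-.5+230,(p[1]+.5)/5-.5+110)
print("side R front corner",atz(s,D_((560,597)),.235),"front outer",[atz(s,D_(p),.235) for p in ((305,455),(430,525))],"inner",[atz(s,D_(p),.235) for p in ((320,440),(445,510))])
# hook pose guess
D6=D_
M=[(s,D_((210,508)),[-42,-34.5,36])]
```

```text
bottom front [ 0.54941757 -0.37973273  0.        ] [ 0.53173156 -0.10603288  0.        ] yaw -3.077064105456269
(8, 487) [ 0.53494726 -0.38889562  0.235     ] [ 0.55223721 -0.40916303  0.211     ]
(90, 461) [ 0.52019232 -0.34919295  0.235     ] [ 0.53575082 -0.36480139  0.211     ]
(622, 443) [ 0.50312853 -0.11092066  0.235     ] [ 0.51668465 -0.09856869  0.211     ]
(652, 472) [ 0.51694712 -0.09580042  0.235     ] [ 0.53212481 -0.08167415  0.211     ]
scene front-left outer top [ 0.52253812 -0.09891659  0.235     ] inner [ 0.53790168 -0.11001288  0.235     ] mid lip front at (430,280) [ 0.52732565 -0.18501043  0.235     ] [ 0.53888891 -0.1811544   0.235     ]
side R front corner [ 0.54642875 -0.38505286  0.235     ] front outer [array([ 0.52754764, -0.17723724,  0.235     ]), array([ 0.53689135, -0.28361323,  0.235     ])] inner [array([ 0.54709859, -0.17120665,  0.235     ]), array([ 0.5557337 , -0.27874875,  0.235     ])]
```

Run:
```python
from pose import *
c=camera("scene"); s=camera("side")
crop(c,"e1.png",300,90,60,90,8); crop(s,"e2.png",245,175,60,75,8)
```

```text
(no output)
```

View pics/e1.png

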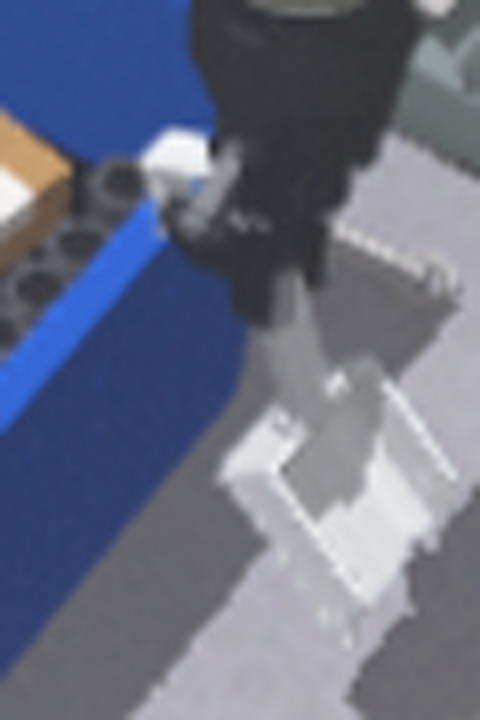

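View pics/e2.png

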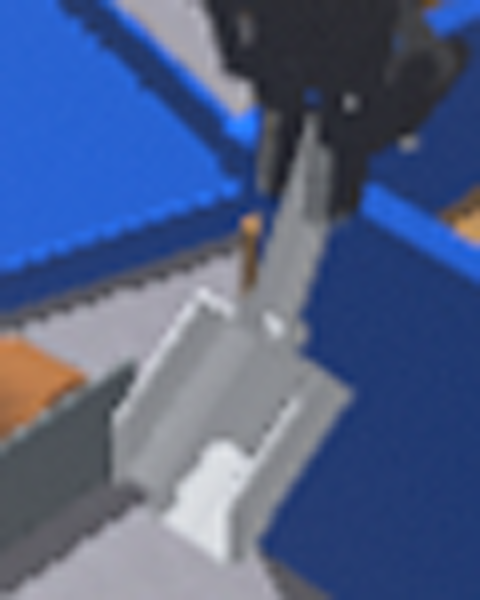

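Run:
```python
from pose import *
c=camera("scene"); s=camera("side"); w=camera("wrist"); o=get_obs(); R=Rn.from_quat(o["ee_rot"]).as_matrix(); w=wcam(o,w)
S=lambda a:(a[0]/8-.5+300,a[1]/8-.5+90); D=lambda a:(a[0]/8-.5+245,a[1]/8-.5+175); W=lambda a:(a[0]/1.5-.17,a[1]/1.5-.17)
M=[(c,S((278,470)),[-42,-34.5,36]),(c,S((380,375)),[-42,34.5,36]),(c,S((222,475)),[-42,-34.5,0]),
(s,D((205,293)),[-42,-34.5,36]),(s,D((352,393)),[-42,34.5,0]),
(w,W((297,272)),[-42,34.5,36]),(w,W((470,272)),[-42,-34.5,36]),(w,W((378,168)),[42,0,0])]
f=lambda q:np.concatenate([proj(k,o["position"]+R@totool(q,X))[0]-u for k,u,X in M])
r=least_squares(f,[-43,-4,.5,0],x_scale=[1,1,.02,1],loss="soft_l1"); print(r.x.round(2),np.degrees(r.x[2])); print(r.fun.reshape(-1,2).round(1))
for nm,X in (("hook",[-156,0,63]),("billtip",b+86*d-37*n),("topbend",b+120*d-20*n),("front",[42,0,0])):
  P=o["position"]+R@totool(r.x,X); print(nm,"tool",(totool(r.x,X)*1e3).round(1),"world",P.round(4))
print("world handle tilt",np.degrees(np.arccos((R@(totool(r.x,b+110*d)-totool(r.x,b)))[2]/.11)))
P=o["position"]+R@totool(r.x,b+118*d-34*n); print("bill top scene",(proj(c,P)[0]+.5-[300,90])*8)
```

```text
[-39.73  -6.69   0.34   0.23] 19.750959024993055
[[-0.2 -0.1]
 [-0.2 -2.8]
 [-0.7  0.8]
 [-0.9  0.4]
 [ 0.9  1.5]
 [-1.3 -0.1]
 [ 0.2 -0. ]
 [ 2.8  0.1]]
hook tool [-71.  -39.3   0.2] world [ 0.4956 -0.2158  0.3387]
billtip tool [-36.6 -44.9   0.2] world [ 0.4986 -0.2164  0.304 ]
topbend tool [-74.4 -40.4   0.2] world [ 0.497  -0.2157  0.342 ]
front tool [114.   55.4   0.2] world [ 0.3872 -0.2216  0.1615]
world handle tilt 24.14100088156468
bill top scene [169.09673462 148.28963565]
```

play_rows(increments="0 0 0 -0.04; 0 -0.015 0 0; 0 -0.02 0 0; 0 -0.018 0 0; 0 0 0 0; 0.015 -0.001 0 0; 0.015 -0.001 0 0; 0.01 -0.001 0 0; 0 0 0 0; 0 0 0 0")

```text
clock: 16.5
position: [0.5045, -0.216, 0.2261]
ee_rot: [-0.501, 0.508, 0.529, 0.46]
ft_force: [-0.4, -0.2, -2.6]
grip_width: 0.232
```

```bash
cat > chk.py <<'E'
from pose import *
import sys
q=(-39.73,-6.69,np.radians(19.75) if len(sys.argv)<2 else np.radians(float(sys.argv[1])),0.2)
o,R=delta([0.504,-0.215,0.190],1.634)
for nm,X in (("hook",[-156,0,63]),("billtip in",b+86*d-34*n),("under116",b+116*d-6*n),("under86",b+86*d-6*n)):
  print(nm,(o["position"]+R@totool(q,X)).round(4))
E
python3 chk.py
python3 - <<'E'
from h import *
c=camera("scene"); crop(c,"f1.png",290,90,80,90,7)
s=camera("side"); crop(s,"f2.png",250,150,90,100,6)
E
```

```text
pos [ 0.5045 -0.216   0.2261] tool delta [ 0.036  -0.0023  0.0016] jaw angle 1.6334 turn -0.0006 xax [-0.075 -0.021 -0.997] clk 16.5 F [-0.4 -0.2 -2.6] w 0.232
hook [ 0.5489 -0.2119  0.2939]
billtip in [ 0.5492 -0.2124  0.2604]
under116 [ 0.5359 -0.2126  0.2992]
under86 [ 0.5237 -0.2138  0.2719]
```

View pics/f1.png

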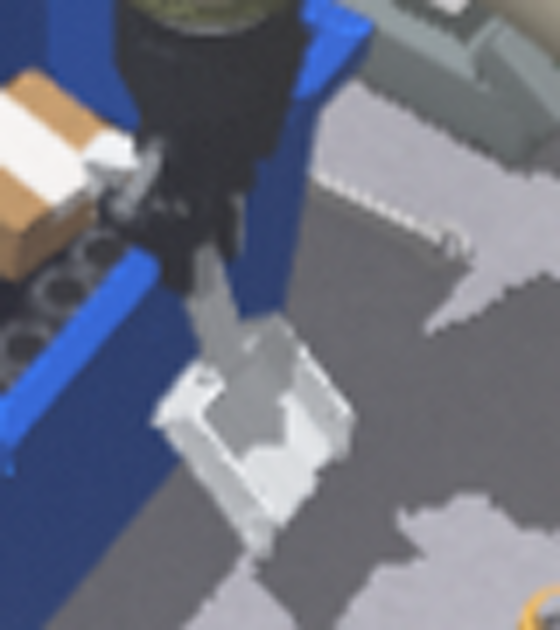

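View pics/f2.png

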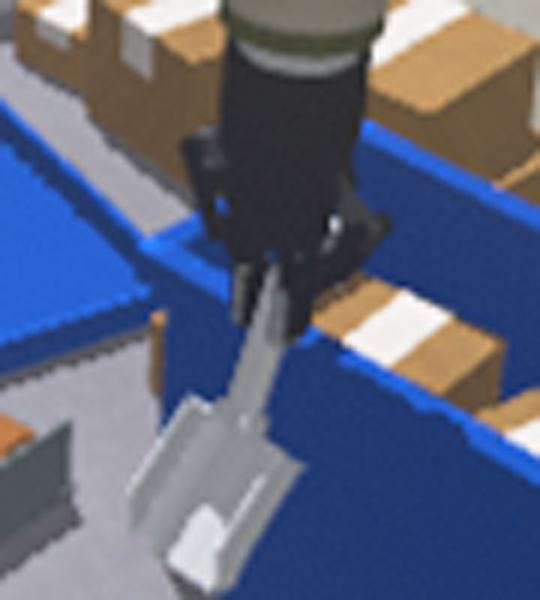

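play_rows(increments="0.01 -0.001 0 0; 0.01 -0.001 0 0; 0.008 -0.001 0 0; 0 0 0 0; 0 0 0 0")

```text
clock: 17.1
position: [0.5056, -0.2167, 0.1964]
ee_rot: [-0.501, 0.507, 0.529, 0.46]
ft_force: [0.0, -0.0, -1.9]
grip_width: 0.227
```

```bash
python3 chk.py
python3 - <<'E'
from h import *
c=camera("scene"); crop(c,"f3.png",290,90,80,90,7)
s=camera("side"); crop(s,"f4.png",250,150,90,100,6)
E
```

```text
pos [ 0.5056 -0.2167  0.1964] tool delta [0.0064 0.001  0.0019] jaw angle 1.6331 turn -0.0009 xax [-0.074 -0.021 -0.997] clk 17.1 F [ 0.  -0.  -1.9] w 0.227
hook [ 0.5499 -0.2126  0.2642]
billtip in [ 0.5503 -0.2131  0.2307]
under116 [ 0.5369 -0.2133  0.2695]
under86 [ 0.5247 -0.2145  0.2422]
```

View pics/f3.png

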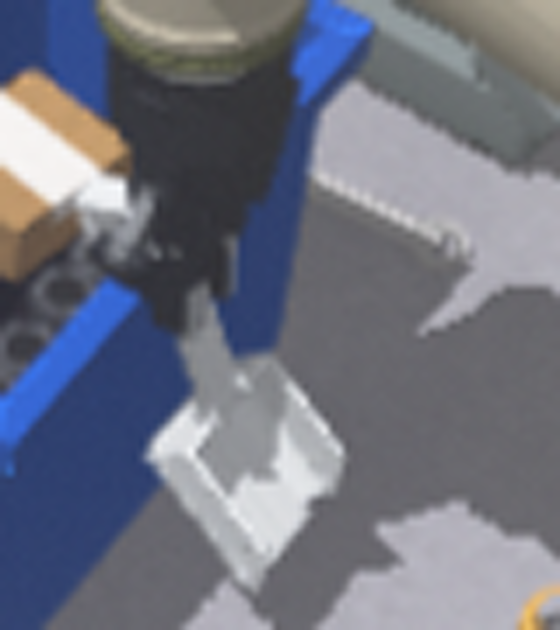

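View pics/f4.png

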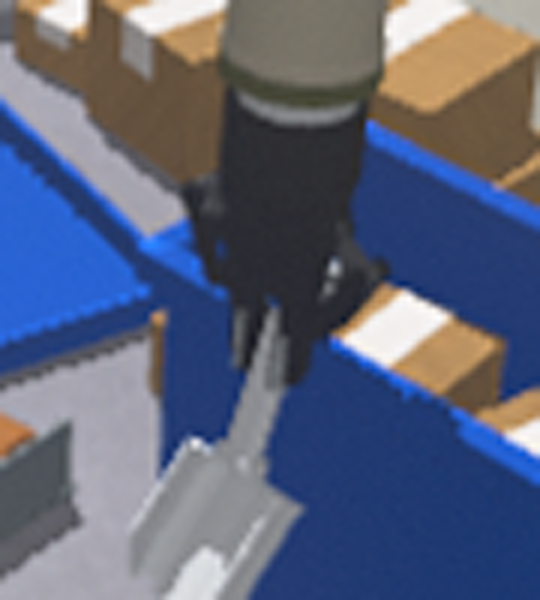

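play_rows(increments="0.007 -0.001 0 0; 0.005 -0.001 0 0; 0 0 0 0")

```text
clock: 17.5
position: [0.5044, -0.2189, 0.1876]
ee_rot: [-0.5, 0.509, 0.528, 0.461]
ft_force: [0.1, -0.6, -2.2]
grip_width: 0.227
```

```bash
python3 chk.py
```

```text
pos [ 0.5044 -0.2189  0.1876] tool delta [-0.0024  0.0003  0.0038] jaw angle 1.6301 turn -0.0039 xax [-0.076 -0.022 -0.997] clk 17.5 F [ 0.1 -0.6 -2.2] w 0.227
hook [ 0.5488 -0.2149  0.2553]
billtip in [ 0.5491 -0.2154  0.2219]
under116 [ 0.5358 -0.2155  0.2607]
under86 [ 0.5236 -0.2167  0.2334]
```

play_rows(increments="0.005 0 0 0; 0.005 -0.001 0 0; 0 0 0 0")

```text
clock: 17.8
position: [0.5026, -0.2207, 0.1791]
ee_rot: [-0.499, 0.51, 0.528, 0.461]
ft_force: [-0.3, 0.2, -2.2]
grip_width: 0.23
```

```bash
python3 chk.py
```

```text
pos [ 0.5026 -0.2207  0.1791] tool delta [-0.0111 -0.0008  0.0055] jaw angle 1.6277 turn -0.0063 xax [-0.078 -0.022 -0.997] clk 17.8 F [-0.3  0.2 -2.2] w 0.23
hook [ 0.5472 -0.2168  0.2467]
billtip in [ 0.5474 -0.2174  0.2133]
under116 [ 0.5342 -0.2175  0.2521]
under86 [ 0.5219 -0.2186  0.2248]
```

play_rows(increments="0.004 -0.001 0 0; 0.004 -0.001 0 0; 0 0 0 0")

```text
clock: 18.1
position: [0.5026, -0.2221, 0.1716]
ee_rot: [-0.498, 0.511, 0.528, 0.461]
ft_force: [-1.9, 0.2, -2.0]
grip_width: 0.235
```

```bash
python3 chk.py
python3 - <<'E'
from h import *
c=camera("scene"); crop(c,"f5.png",290,90,80,90,7)
s=camera("side"); crop(s,"f6.png",250,150,90,100,6)
w=camera("wrist"); cv2.imwrite("pics/f7.png",w["img"])
E
```

```text
pos [ 0.5026 -0.2221  0.1716] tool delta [-0.0186 -0.0003  0.0066] jaw angle 1.626 turn -0.008 xax [-0.08  -0.022 -0.997] clk 18.1 F [-1.9  0.2 -2. ] w 0.235
hook [ 0.5473 -0.2182  0.2392]
billtip in [ 0.5474 -0.2188  0.2057]
under116 [ 0.5343 -0.2188  0.2446]
under86 [ 0.5219 -0.22    0.2173]
```

View pics/f5.png

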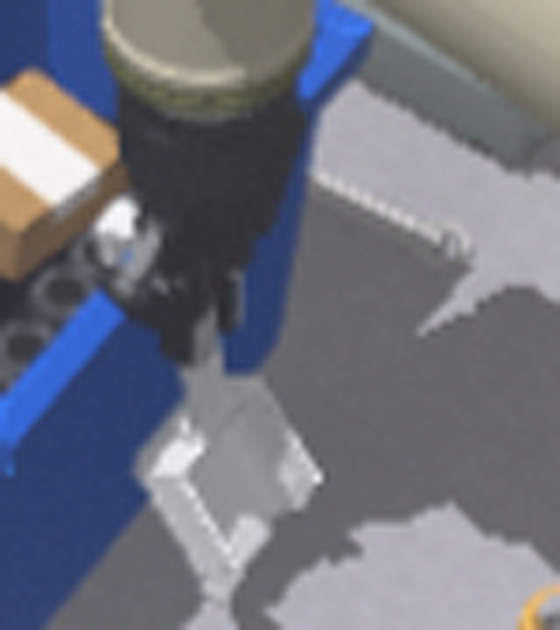

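View pics/f7.png

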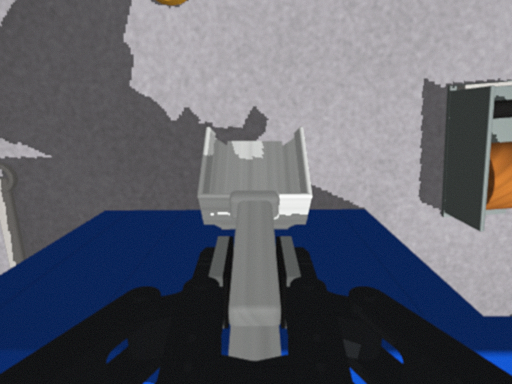

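play_rows(increments="0.003 -0.002 0 0; 0.003 -0.002 0 0; 0 0 0 0")

```text
clock: 18.55
position: [0.5032, -0.223, 0.1661]
ee_rot: [-0.496, 0.512, 0.529, 0.46]
ft_force: [-0.9, 0.1, -2.0]
grip_width: 0.224
```

Run:
```python
from pose import *
o,R=delta([0.504,-0.215,0.165],1.634)
c=camera("scene"); crop(c,"g1.png",290,90,80,90,7)
s=camera("side"); crop(s,"g2.png",250,160,80,90,7)
w=camera("wrist"); crop(w,"g3.png",150,100,220,284,2)
```

```text
pos [ 0.5032 -0.223   0.1661] tool delta [ 0.0008 -0.0013  0.008 ] jaw angle 1.6245 turn -0.0095 xax [-0.085 -0.022 -0.996] clk 18.55 F [-0.9  0.1 -2. ] w 0.224
```

View pics/g1.png

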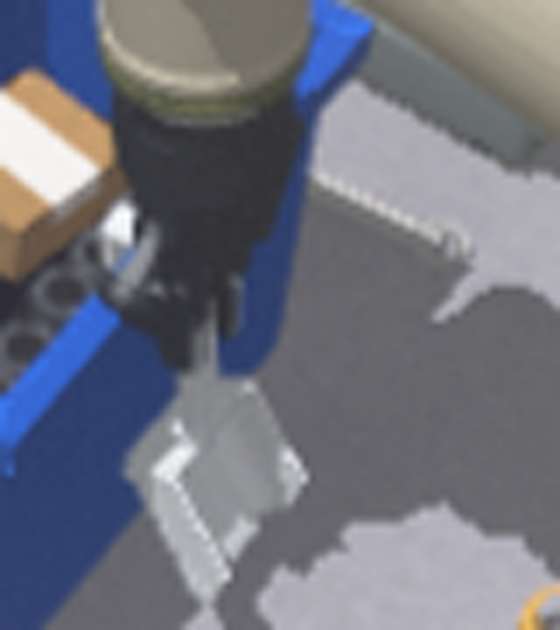

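View pics/g2.png

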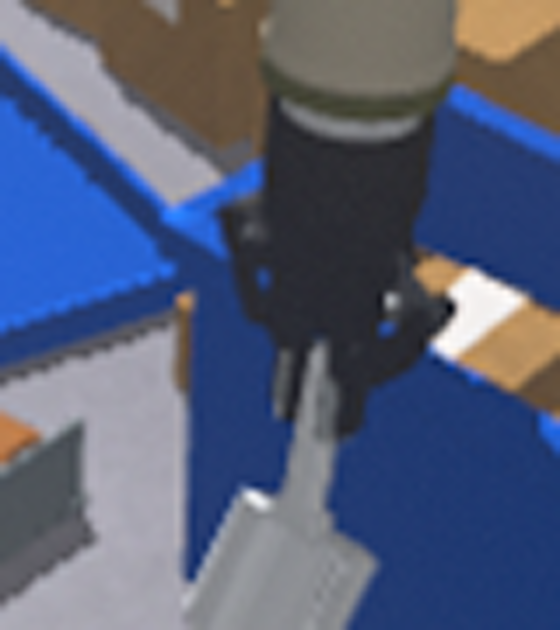

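View pics/g3.png

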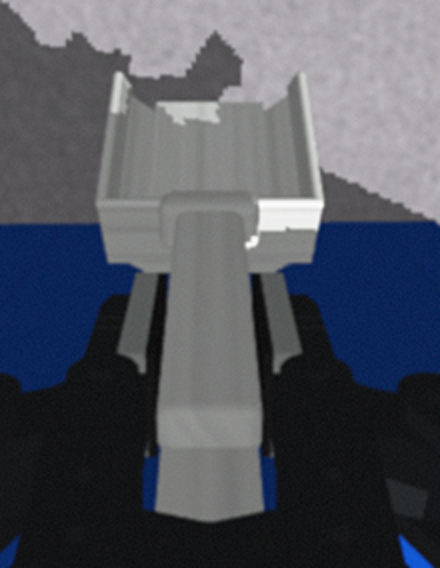

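```bash
cat > fw.py <<'E'
from pose import *
def run(pts,side=None):
    c=camera("scene"); s=camera("side"); w=camera("wrist"); o=get_obs(); R=Rn.from_quat(o["ee_rot"]).as_matrix(); w=wcam(o,w)
    cam=dict(c=c,s=s,w=w); M=[(cam[k],u,X) for k,u,X in pts]
    f=lambda q:np.concatenate([proj(k,o["position"]+R@totool(q,X))[0]-u for k,u,X in M]+[[(q[0]+40)/2,(q[1]+6)/2]])
    r=least_squares(f,[-40,-6,.25,0],x_scale=[1,1,.02,1],loss="soft_l1"); print(r.x.round(2),np.degrees(r.x[2])); print(r.fun[:-2].reshape(-1,2).round(1))
    for nm,X in (("hook",[-156,0,63]),("billtip in",b+86*d-34*n),("under116",b+116*d-6*n),("under86",b+86*d-6*n),("heel",[-42,0,0]),("front",[42,0,0])):
        print(nm,"world",(o["position"]+R@totool(r.x,X)).round(4))
    print("tilt",np.degrees(np.arccos((R@(totool(r.x,b+110*d)-totool(r.x,b)))[2]/.11)))
E
python3 - <<'E'
from fw import *
D=lambda a:(a[0]/7-.5+250,a[1]/7-.5+160); S=lambda a:(a[0]/7-.5+290,a[1]/7-.5+90)
run([("w",(200,201.5),[-42,34.5,36]),("w",(311.5,201.5),[-42,-34.5,36]),("w",(255,151.5),[42,0,0]),("s",D((245,490)),[-42,-34.5,36]),("s",D((380,562)),[-42,34.5,0]),("c",S((125,472)),[-42,-34.5,0]),("c",S((152,475)),[-42,-34.5,36])])
delta([0.5,-.22,.16])
E
```

```text
[-40.31  -5.18   0.12   0.76] 7.057720456063607
[[-0.4  0.2]
 [ 0.4  0.3]
 [ 0.1 -0.1]
 [-0.7  0.8]
 [ 0.5  1.2]
 [-1.1  0.5]
 [ 2.9  0.4]]
hook world [ 0.5399 -0.219   0.2412]
billtip in world [ 0.5472 -0.2192  0.2086]
under116 world [ 0.5261 -0.2197  0.2438]
under86 world [ 0.5199 -0.2205  0.2144]
heel world [ 0.5218 -0.2222  0.1123]
front world [ 0.4714 -0.2262  0.0452]
tilt 12.014189995583287
pos [ 0.5034 -0.223   0.1662] tool delta [0.0064 0.0027 0.0033] jaw angle 1.6248 turn None xax [-0.085 -0.022 -0.996] clk 18.85 F [-5.9 -1.2 -2.4] w 0.229
```

play_rows(increments="0.003 0 0 0; 0.003 0 0 0; 0 0 0 0")

```text
clock: 19.15
position: [0.5029, -0.2235, 0.1611]
ee_rot: [-0.497, 0.512, 0.529, 0.46]
ft_force: [-4.2, -0.1, -1.9]
grip_width: 0.231
```

Run:
```python
from h import *
delta([0.504,-0.215,0.16],1.634)
```

```text
pos [ 0.5029 -0.2235  0.1611] tool delta [ 0.0008 -0.0016  0.0085] jaw angle 1.6246 turn -0.0094 xax [-0.084 -0.022 -0.996] clk 19.15 F [-4.2 -0.1 -1.9] w 0.231
```

play_rows(increments="0.002 0 0 0; 0.002 0 0 0; 0 0 0 0")

```text
clock: 19.45
position: [0.5036, -0.2236, 0.1603]
ee_rot: [-0.498, 0.511, 0.528, 0.46]
ft_force: [-5.8, -1.1, -3.2]
grip_width: 0.228
```

Run:
```python
from h import *
delta([0.504,-0.215,0.16],1.634)
w=camera("wrist"); crop(w,"h3.png",150,100,220,284,2)
```

```text
pos [ 0.5036 -0.2236  0.1603] tool delta [ 0.0001 -0.0008  0.0086] jaw angle 1.6262 turn -0.0078 xax [-0.081 -0.022 -0.996] clk 19.45 F [-5.8 -1.1 -3.2] w 0.228
```

View pics/h3.png

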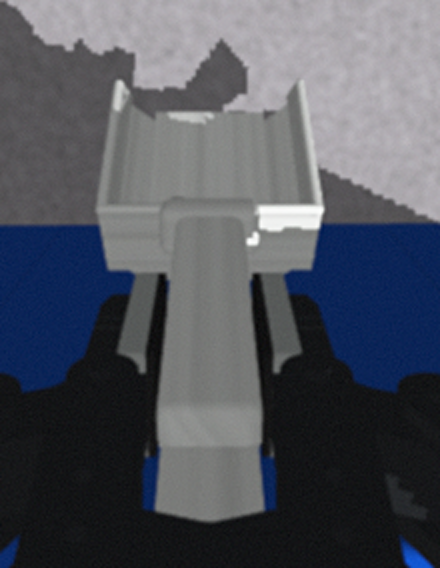

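play_rows(increments="0.004 0.001 0 0; 0.003 0 0 0; 0 0 0 0")

```text
clock: 19.8
position: [0.5043, -0.224, 0.159]
ee_rot: [-0.5, 0.509, 0.527, 0.461]
ft_force: [-7.5, -2.6, -1.7]
grip_width: 0.23
```

Run:
```python
from h import *
delta([0.504,-0.215,0.16],1.634)
w=camera("wrist"); crop(w,"i3.png",150,100,220,284,2)
c=camera("scene"); crop(c,"i1.png",290,90,80,90,7)
s=camera("side"); crop(s,"i2.png",250,160,80,90,7)
delta([0.504,-0.215,0.16],1.634)
```

```text
pos [ 0.5043 -0.224   0.159 ] tool delta [-0.0012 -0.0001  0.009 ] jaw angle 1.6296 turn -0.0044 xax [-0.074 -0.023 -0.997] clk 19.8 F [-7.5 -2.6 -1.7] w 0.23
pos [ 0.5043 -0.224   0.1587] tool delta [-0.0015 -0.0001  0.009 ] jaw angle 1.6292 turn -0.0048 xax [-0.074 -0.023 -0.997] clk 19.95 F [-9.4  0.4  3.8] w 0.23
```

View pics/i3.png

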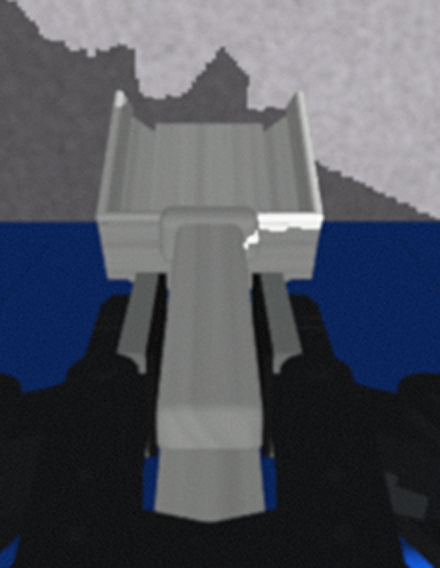

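View pics/i1.png

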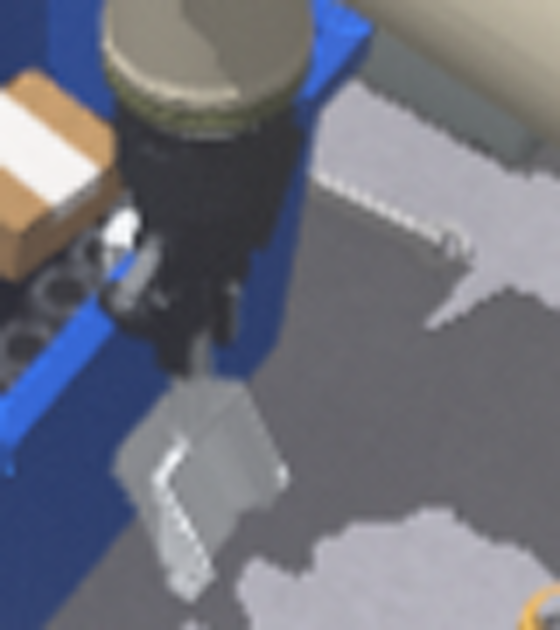

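View pics/i2.png

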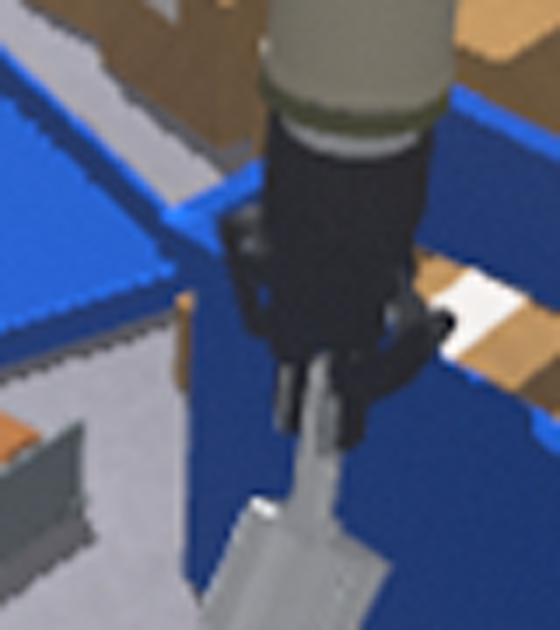

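Run:
```python
from fw import *
D=lambda a:(a[0]/7-.5+250,a[1]/7-.5+160); S=lambda a:(a[0]/7-.5+290,a[1]/7-.5+90)
W=lambda a:(a[0]/2+150,a[1]/2+100)
run([("w",W((99,218)),[-42,34.5,36]),("w",W((323,217)),[-42,-34.5,36]),("w",W((210,124)),[42,0,0]),("s",D((255,500)),[-42,-34.5,36]),("s",D((390,567)),[-42,34.5,0]),("c",S((115,468)),[-42,-34.5,0])])
delta([0.5,-.22,.16])
```

```text
[-41.68  -5.59   0.07   0.63] 3.988811780809362
[[-0.  -0.2]
 [-0.   0.3]
 [-0.  -0. ]
 [-0.8  0.5]
 [ 0.6  0.9]
 [-1.3  0.8]]
hook world [ 0.5385 -0.2199  0.2369]
billtip in world [ 0.5479 -0.22    0.2047]
under116 world [ 0.5245 -0.2207  0.2385]
under86 world [ 0.5202 -0.2215  0.2088]
heel world [ 0.5287 -0.2229  0.107 ]
front world [ 0.4827 -0.2269  0.0368]
tilt 8.39450475964952
pos [ 0.5043 -0.224   0.1586] tool delta [-0.0011  0.0041  0.0042] jaw angle 1.6292 turn None xax [-0.074 -0.023 -0.997] clk 20.1 F [-9.1  0.6  5. ] w 0.229
```

play_rows(increments="0 0.002 0 0; 0 0 0 0")

```text
clock: 20.3
position: [0.5037, -0.2238, 0.1592]
ee_rot: [-0.501, 0.508, 0.527, 0.461]
ft_force: [-0.4, -0.2, -2.4]
grip_width: 0.234
```

play_rows(increments="0 0 0 0; 0 0 0 0; 0 0 0 0; 0 0 0 0; 0 0 0 0; 0 0 0 0", hand=0.3)

```text
clock: 20.9
position: [0.5043, -0.2236, 0.1594]
ee_rot: [-0.502, 0.508, 0.527, 0.461]
ft_force: [-2.4, -0.1, -0.8]
grip_width: 0.347
```

Run:
```python
from h import *
delta([0.504,-0.215,0.16],1.634)
w=camera("wrist"); crop(w,"j3.png",150,100,220,284,2)
c=camera("scene"); crop(c,"j1.png",290,90,80,90,7)
s=camera("side"); crop(s,"j2.png",250,160,80,90,7)
```

```text
pos [ 0.5043 -0.2236  0.1594] tool delta [-0.0008 -0.0001  0.0086] jaw angle 1.631 turn -0.003 xax [-0.07  -0.024 -0.997] clk 20.9 F [-2.4 -0.1 -0.8] w 0.347
```

View pics/j3.png

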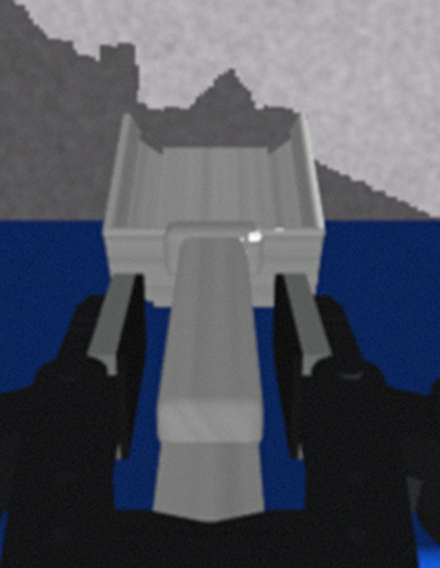

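View pics/j2.png

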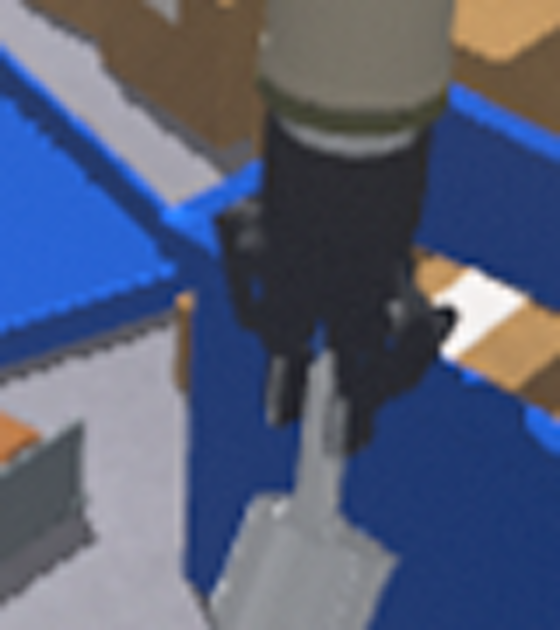

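play_rows(increments="0 0 0 0; 0 0 0 0; 0 0 0 0; 0 0 0 0; 0 0 0 0; 0 0 0 0", hand=-0.8)

```text
clock: 21.65
position: [0.504, -0.2239, 0.1592]
ee_rot: [-0.502, 0.508, 0.527, 0.461]
ft_force: [-2.1, -1.4, -0.9]
grip_width: 0.9
```

play_rows(increments="-0.006 0.001 0 0; -0.01 0.001 0 0; -0.01 0.001 0 0; -0.01 0.005 0 0; -0.01 0.01 0 0; -0.01 0.02 0 0; 0 0.025 0 0; 0 0.025 0 0; 0 0.015 0 0; 0 0 0 0; 0 0 0 0")

```text
clock: 22.75
position: [0.4013, -0.2294, 0.2331]
ee_rot: [-0.504, 0.506, 0.524, 0.464]
ft_force: [0.8, -1.4, 0.4]
grip_width: 0.9
```

Run:
```python
from h import *
delta([0.504,-0.215,0.16],1.634)
w=camera("wrist"); crop(w,"k3.png",0,0,512,384,1.5)
c=camera("scene"); crop(c,"k1.png",230,60,130,130,4.5)
s=camera("side"); crop(s,"k2.png",180,130,200,150,4)
```

```text
pos [ 0.4013 -0.2294  0.2331] tool delta [ 0.0664 -0.1077  0.0098] jaw angle 1.63 turn -0.004 xax [-0.06  -0.024 -0.998] clk 22.75 F [ 0.8 -1.4  0.4] w 0.9
```

View pics/k3.png

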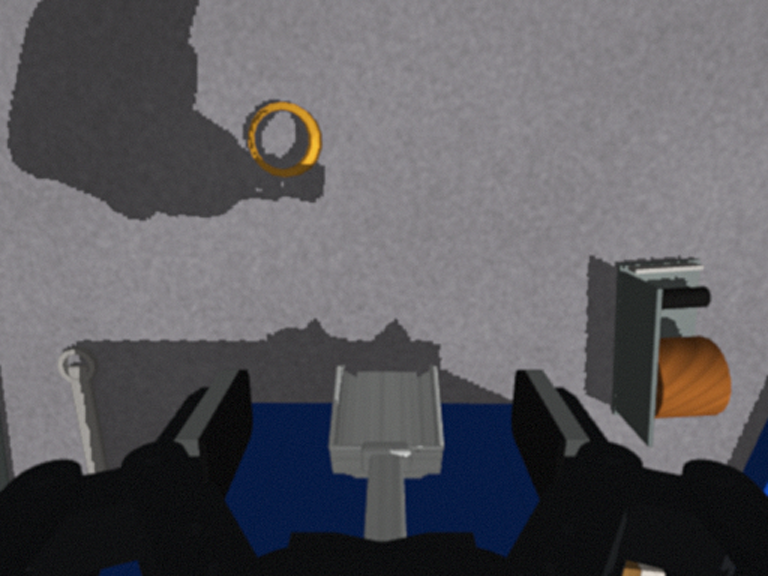

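View pics/k1.png

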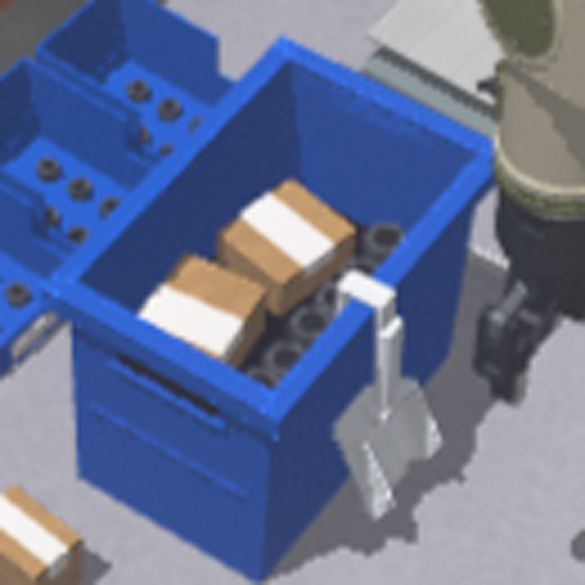

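View pics/k2.png

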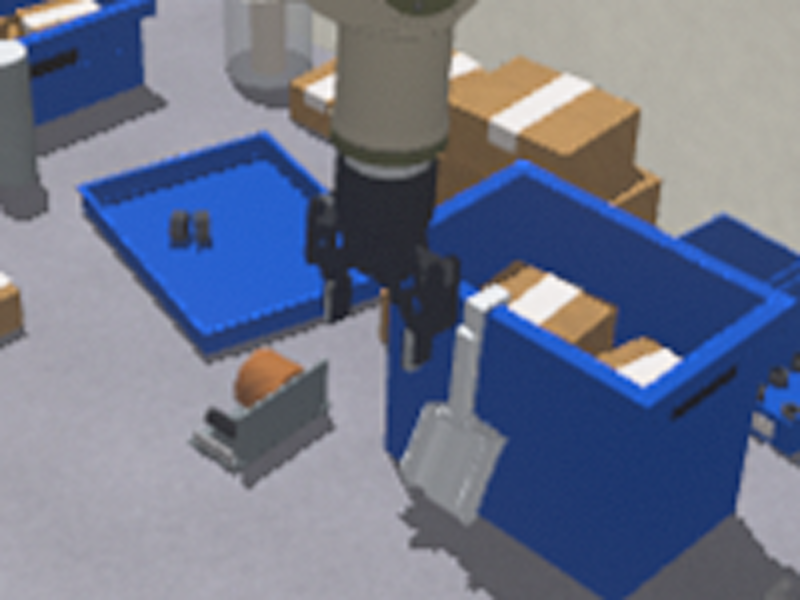

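The scoop hangs over the front lip: hook at about (365,285) in the scene crop, bowl outside the tote. Both nuts are in the tray at about (190,230) in the side crop. The dispenser and cartons haven't moved, and the gripper is clear. I'll let it settle briefly and compare once more before handing in.

play_rows(increments="0 0.01 0 0; 0 0 0 0; 0 0 0 0; 0 0 0 0; 0 0 0 0; 0 0 0 0; 0 0 0 0; 0 0 0 0")

```text
clock: 23.7
position: [0.3918, -0.2295, 0.2323]
ee_rot: [-0.504, 0.507, 0.525, 0.462]
ft_force: [-0.2, 0.1, -0.1]
grip_width: 0.896
```

Run:
```python
from h import *
delta([0.504,-0.215,0.16],1.634)
s=camera("side"); a=cv2.imread("pics/k2.png"); crop(s,"l2.png",180,130,200,150,4)
b=cv2.imread("pics/l2.png"); dd=cv2.absdiff(a,b).max(2); print("scoop diff",dd[280:530,400:510].max(),"nuts diff",dd[200:255,160:220].max())
P=np.array
c=camera("scene")
S=lambda p:((p[0]+.5)/4.5-.5+230,(p[1]+.5)/4.5-.5+60); D=lambda p:((p[0]+.5)/4-.5+180,(p[1]+.5)/4-.5+130)
print("bowl low corner",tri(c,S((378,517)),s,D((400,477))),tri(c,S((440,440)),s,D((470,522))))
from workcell import workorder
print(workorder.hand_in())
```

```text
pos [ 0.3918 -0.2295  0.2323] tool delta [ 0.0646 -0.1174  0.0092] jaw angle 1.6319 turn -0.0021 xax [-0.064 -0.026 -0.998] clk 23.7 F [-0.2  0.1 -0.1] w 0.896
scoop diff 171 nuts diff 6
bowl low corner (array([ 0.48066051, -0.18399841,  0.05221881]), np.float64(0.0012886939724409048)) (array([ 0.4844568 , -0.26753835,  0.05728116]), np.float64(0.0014484120979788152))
the job is handed in; nothing more can be done
None
```

View pics/l2.png

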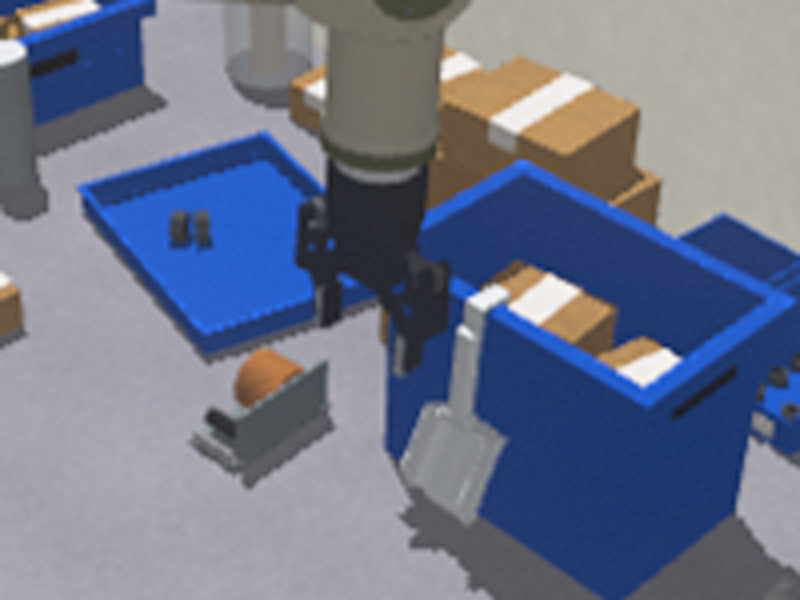

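The job is done and handed in at about 24 s. The empty scoop hangs by its hook on the tall tote's front lip, and both nuts are in the tray.

**How it went:**
- I gripped the handle near its hook end and let the bowl tip down in the grip until both nuts slid out.
- I then carried the scoop to the tote and lowered the hook over the lip.
- I kept lowering until the lip took the weight, at 4–5 N upward on the wrist. After that I opened the fingers and backed away.

**Last checks:**
- **Scoop:** it hangs upright at about y = -0.22, well away from the corners. The bowl is outside the tote, with the two corners I measured at about 5 cm above the bench.
- **Nuts:** both stand on edge in the tray and did not move between the last two pictures.
- **Robot:** the gripper touches nothing; the wrist force reads about 0.
- **Other things:** the dispenser, cartons, coupling and wrench look to be where they were.

**What failed or disagreed:**
- **First grasp:** it closed on nothing. In the pictures the fingertips stood about 30 mm farther back than the given overhang says, so I went lower and gripped again.
- **Tool tilt:** quick shaking to tip the scoop further tilted the tool by about 5°, which I allowed for afterwards.
- **Stillness check:** the pixel comparison on the scoop flagged a change because the gripper had moved inside that crop. I only looked at that picture after handing in; the scoop appears in the same place in both.

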